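Fetch the small shaker from behind the tall condiments

ROBOT

A 6-joint arm with a two-finger parallel gripper is mounted at the origin on the work surface. World frame = base frame: x ahead of the robot, y to its left, z up, the work surface at z = 0. Lengths are in m, angles in rad, forces in N, time in s.
With the tool pointing down it reaches from about 0.375 to 0.9 m from the base axis. Payload 3.1 kg.
Tool frame: the origin (TCP) lies on the mounting face of the last link; the fingertips stand 182 mm ahead of it and the grasp point (between the pads) lies 164 mm ahead of it; z points along the fingers, y is the direction in which the jaws open and shut (so a half turn about z gives the same grasp; the last joint's range is limited). The gripper opens to 87 mm and grips with 3 to 60 N. Pads are 19 mm wide; open, the fingers measure 117 mm over their backs; the gripper's body (75 mm by 190 mm) begins 51 mm behind the grasp point.
Start: joints at [-1.522, 0.527, 1.433, -0, 1.181, -0.178], TCP at [0.141, -0.609, 0.405] pointing down, gripper open.
Joint ranges: [-3.08, 3.08], [-0.75, 2.2], [0.22, 2.44], [-1.43, 4.57], [0, 2.65], [-2.85, 2.85]. Speed limits (rad/s): [2.79, 2.79, 3.14, 3.14, 3.14, 3.14].

INTERFACE

Orientations are given as a unit quaternion [x, y, z, w].
In Python, from rig import robot, camera, camera_model gives the robot as it stands.
- The arm moves only by the tool drive_tool, never from a script. Its argument "plan" is a list that holds one entry, the list of rows, each a list of 6 numbers: the shift along the world's x, y, z in units of 2.5 cm (1.0 is 2.5 cm), then the turn, a rotation vector about the world's x, y, z in units of 6 degrees (1.0 is 6 degrees). A call has 1 to 8 rows; each row shifts and turns the commanded pose from where the row before left it; what a row does not reach is not made up. A row lasts 1/8 s, in which the tool goes at most 62.5 mm and 10.7 degrees, less where a joint would pass 70% of its speed; a pose out of reach is approached as far as the arm can. A call with a number of a shift or a turn outside -1 to 1 is refused whole. A call with a gripper value outside its range is refused whole. "grip" is the closure, from 0 (fully open) to 1 (shut), set as the call begins (left out, the last holds). The fingers move at their own pace and stop on an object; "force" is the grip in N (left out, the last holds). Time passes only in rows, so rows that do not move let the fingers close. It gives the time, the measured TCP pose, the force and the opening at its end, in the units of the state.
- robot.get_obs(): the state, without advancing time (a new reading comes with each control period).
- camera(name): name is "scene" or "top"; returns the picture (480x640x3 uint8, red, green, blue); there is no depth.
- camera_model(name): a dict with "K" (3x3 intrinsics, pixels), "k1" (the pictures are not rectified: a ray, as slopes to the right and down, at radius r is drawn at 1 + k1 r^2 times it, then the intrinsics apply), "world_to_cam" (4x4, takes a point from world to camera coordinates). Camera axes: x right, y up, looking along -z (the intrinsics and any distortion apply to the point x, -y, -z); pixel columns grow to the right and rows downward; lengths in m; the calibration is good to about 2 mm. A picture is of the moment at which its call begins. camera_model takes no time and is no camera call.
- robot.hand_in(): hands the job in, once; it reports no verdict.
The state is a dict: "time": time; "q": joint angles; "joint_velocities": joint speeds; "joint_torque": joint torques, N m; "position": TCP position; "tool_rot": TCP orientation; "ft_force": force on the tool from outside, world axes, zero at the start; "moment": the same for the moment, N m; "grip_width": finger opening in m.
Only numpy, scipy, OpenCV 4.12 (cv2) and the standard library are available. Lean on these libraries where they do the work, as an engineer would, in place of code of your own. Each camera call takes 0.05 s, during which the arm holds its last target.

TASK

Fetch the small shaker from the back of the black condiment caddy: first move the three tall containers around it onto the long white side tray, all three standing upright on it together, then stand the small shaker in the middle of the little white dish. After that put each tall container back upright exactly where it stood in the caddy, and leave the two low pots in the caddy where they are.

Things in the scene. Friction and masses are not known exactly. Their poses are not given: they have to be found in the camera images.
- squeeze_mid (a point): Tall container: white plastic squeeze bottle, round, 52 mm across, straight up to 98 mm, then shoulder and pointed nozzle; 130 mm tall, 0.25 kg. Starts at the caddy's left, right or front place. Point on its axis half-way up (65 mm above its underside), z up. Hold it 20 to 30 mm above this point, so that the gripper clears the neighbours' tops.
- dredger_mid (a point): Tall container: bare-metal shaker can, round, 58 mm across up to 100 mm, then a darker domed lid 60 mm across; 124 mm tall, 0.3 kg. Starts at the caddy's left, right or front place. Point on its axis half-way up (62 mm above its underside), z up. Hold it 25 to 32 mm above this point, so that the gripper clears the neighbours' tops.
- tub_mid (a point): Tall container: square spice tub of brown board, 54 by 54 mm, grey lid 56 mm from 108 mm up; 120 mm tall, 0.25 kg. Starts at the caddy's left, right or front place. Point on its axis half-way up (60 mm above its underside), z up, x and y square to its sides. Hold it 25 to 32 mm above this point, so that the gripper clears the neighbours' tops.
- shaker_mid (a point): The small shaker to fetch: round, white ceramic, low domed steel top; 46 mm across, straight up to 44 mm, 60 mm tall, 0.12 kg. Starts in the middle of the caddy's back row, between two tall containers and behind the third. Point on its axis half-way up (30 mm above its underside), z up.
- caddy: Black open tray, fixed, 172 (x) by 245 mm (y), floor 4 mm thick, rim 14 mm high. At left, middle or right of the counter, yaw varies. Origin under its centre at counter height; -x is its front. Places within 6 mm: back row x = +36 mm: small shaker y = 0, tall containers y = +72 (left) and -72 mm (right); front row x = -36 mm: tall container y = 0, low pots y = +72 and -72 mm.
- side_tray: Side tray: long white open tray, fixed, 255 mm (x) by 130 mm (y), floor 4 mm thick, rim 14 mm high and 4 mm thick; empty at the start. Origin under its centre at counter height. The three tall containers fit in a row along its x, for example at x = -75, 0 and +75 mm. Position and yaw vary.
- dish: Little round white dish, fixed, empty: 94 mm across its rim, which is 9 mm high; flat floor 4 mm thick and about 74 mm across inside. Origin under its centre at counter height. Position varies.
- ramekin_mid (a point): Low open steel ramekin, 50 mm across, 30 mm tall, 0.08 kg. Loose, in one of the caddy's two front corners (which one varies); to be left where it is. Point at its centre, 15 mm above its underside.
- lidded_pot_mid (a point): Low clear plastic portion pot with a white lid, 52 mm across, 30 mm tall, 0.06 kg. Loose, in one of the caddy's two front corners (which one varies); to be left where it is. Point at its centre, 15 mm above its underside.
Not all that is in view belongs to the job. Several things look just like the dish: the one meant starts farthest from the robot's base.

How it is judged:
By the outcome, as a careful person would: the job done as asked, in the order asked, and still so for the second after the job is handed in, with the robot touching nothing.
It also fails if it takes over 152 s, if anything falls off the work surface, if the arm or the gripper's body presses on something with over 40 N, if the wrist force passes 120 N, or if a joint passes its speed limit or range.

## Working session

There is one attempt and no reset: what is moved stays moved. The work goes in short steps, Python scripts to look and compute and a tool call to move; the robot and the scene stay as the last step left them, time stands still between calls to the robot, and variables do not carry over. Pictures are saved under pics/ and viewed, and the job is handed in when it is done.

Besides the shell and the picture viewer there is one more tool, called after "Call:" as name(argument=value, ...), one argument or row to a line, values as JSON. drive_tool: Moves the arm, as the interface text tells. Shifts and turns lie within -1 to 1; 1 stands for 2.5 cm of shift or 6 degrees of turn. Its arguments: {"type":"object","properties":{"plan":{"type":"array","items":{"type":"array","items":{"type":"array","items":{"type":"number","minimum":-1,"maximum":1}}}},"grip":{"type":"number"},"force":{"type":"number"}},"required":["plan"]}

```bash
ls; mkdir -p pics
python3 - <<'E'
from rig import robot,camera,camera_model
import cv2
for n in("scene","top"):
    im=camera(n);cv2.imwrite(f"pics/{n}0.png",im[:,:,::-1])
    print(n,camera_model(n))
print(robot.get_obs())
E
```

```text
pics
scene {'K': array([[464.64993193,   0.        , 315.81606221],
       [  0.        , 464.64993193, 238.7787862 ],
       [  0.        ,   0.        ,   1.        ]]), 'k1': -0.10464663890163761, 'world_to_cam': array([[-0.11987809,  0.9926181 ,  0.01839964,  0.08251915],
       [-0.6580369 , -0.09332094,  0.74718046,  0.23788273],
       [ 0.74338192,  0.07746292,  0.66436648, -1.49962092],
       [ 0.        ,  0.        ,  0.        ,  1.        ]])}
top {'K': array([[463.84707781,   0.        , 320.75854928],
       [  0.        , 463.84707781, 254.54726477],
       [  0.        ,   0.        ,   1.        ]]), 'k1': 0.017258998538113673, 'world_to_cam': array([[ 0.01850579, -0.9993282 ,  0.0316336 , -0.04225809],
       [ 0.99869456,  0.01998213,  0.04700947, -0.4508924 ],
       [-0.04761   ,  0.03072235,  0.99839342, -0.95780597],
       [ 0.        ,  0.        ,  0.        ,  1.        ]])}
{'time': 0.1, 'q': array([-1.52250542e+00,  5.28354007e-01,  1.43375439e+00, -4.51476959e-06,
        1.18142655e+00, -1.78493960e-01]), 'joint_velocities': array([-0.00130907, -0.00086162, -0.00305612, -0.00070064,  0.00099292,
       -0.00019977]), 'joint_torque': array([-2.81604716e-04, -4.40985918e+01, -1.77150393e+01,  6.34783320e-02,
        5.34146489e-02, -3.79597759e-05]), 'position': array([ 0.14054548, -0.60867713,  0.40388725]), 'tool_rot': array([ 9.93577398e-01,  1.13150393e-01,  6.10952162e-05, -9.69223650e-04]), 'ft_force': array([ 0.43089795, -0.26764422, -0.42523423]), 'moment': array([ 0.02476292,  0.04393305, -0.00227912]), 'grip_width': 0.08743288531742113}
```

View pics/scene0.png

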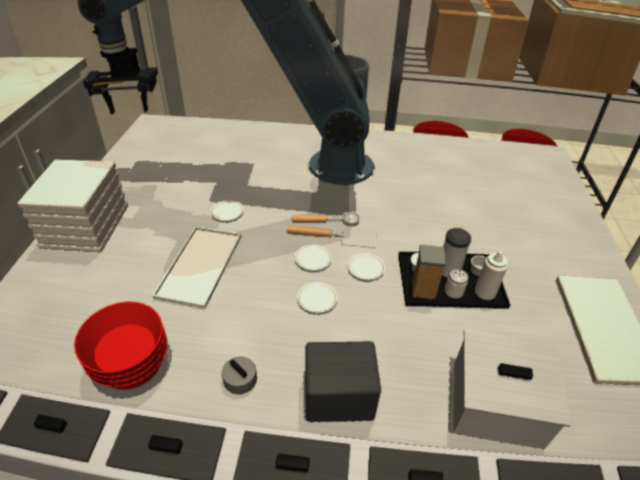

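View pics/top0.png

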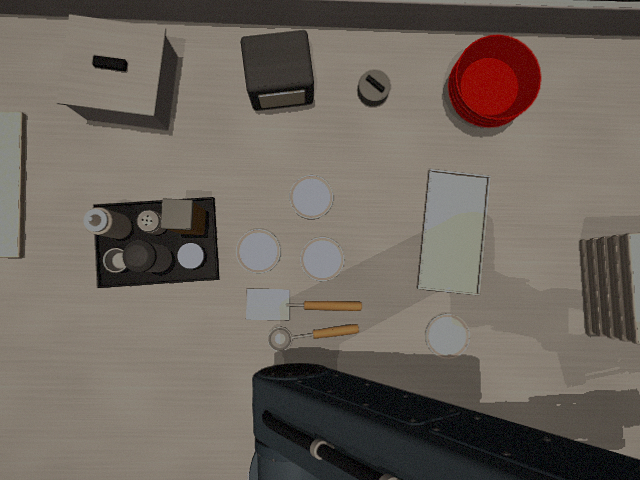

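The top view shows the caddy at (157,242): squeeze bottle left (97,221), tub right (180,213), dredger front (140,255), shaker (149,221). The tray is at (453,232). Dish look-alikes are at (312,198), (259,251), (323,259) and (447,335). Next I'll measure these.

```bash
cat > h.py <<'E'
import numpy as np,cv2
from rig import robot,camera,camera_model
def ray(n,uv):
    m=camera_model(n);K=m["K"];k1=m["k1"];T=m["world_to_cam"]
    uv=np.atleast_2d(np.array(uv,float))
    p=cv2.undistortPoints(uv.reshape(-1,1,2),K,np.array([k1,0,0,0,0.])).reshape(-1,2)
    d=np.c_[p[:,0],-p[:,1],-np.ones(len(p))]
    R=T[:3,:3];t=T[:3,3]
    return -R.T@t, d@R
def on(n,uv,z):
    o,d=ray(n,uv); return o+d*((z-o[2])/d[:,2])[:,None]
def proj(n,P):
    m=camera_model(n);T=m["world_to_cam"];P=np.atleast_2d(P)
    c=P@T[:3,:3].T+T[:3,3]
    s=c[:,:2]*[1,-1]/-c[:,2:]
    s=s*(1+m["k1"]*(s**2).sum(1))[:,None]
    return s@m["K"][:2,:2].T+m["K"][:2,2]
def snap(name,views=("scene","top")):
    o={}
    for n in views:
        o[n]=camera(n)[:,:,::-1].copy();cv2.imwrite(f"pics/{n}_{name}.png",o[n])
    return o
E
python3 - <<'E'
from h import *
np.set_printoptions(precision=4,suppress=True)
im=cv2.imread("pics/top0.png")
hsv=cv2.cvtColor(im,cv2.COLOR_BGR2HSV)
print([im[y,x] for x,y in [(312,198),(259,251),(323,259),(447,335),(450,200),(450,260),(204,270),(280,200)]])
# dishes
for (x,y) in [(312,198),(259,251),(323,259),(447,335)]:
    p=on("top",[x,y],0.009)[0]; print("dish",p,np.hypot(*p[:2]))
g=np.zeros_like(im)
# caddy
m=((im.max(2)<60)).astype(np.uint8)
m[:, :80]=0;m[:,240:]=0;m[:190]=0;m[300:]=0
m=cv2.morphologyEx(m,cv2.MORPH_CLOSE,np.ones((5,5)))
cs=max(cv2.findContours(m,0,1)[0],key=cv2.contourArea)
r=cv2.minAreaRect(cs);print(r,cv2.boxPoints(r))
crop=cv2.resize(im[150:310,70:350],None,fx=2.85,fy=2.85,interpolation=cv2.INTER_CUBIC);cv2.imwrite("pics/c1.png",crop)
crop=cv2.resize(im[150:360,400:510],None,fx=2.85,fy=2.85,interpolation=cv2.INTER_CUBIC);cv2.imwrite("pics/c2.png",crop)
im=cv2.imread("pics/scene0.png")
crop=cv2.resize(im[210:320,380:530],None,fx=5,fy=5,interpolation=cv2.INTER_CUBIC);cv2.imwrite("pics/c3.png",crop)
E
```

```text
[array([151, 144, 142], dtype=uint8), array([150, 144, 140], dtype=uint8), array([149, 143, 141], dtype=uint8), array([145, 144, 141], dtype=uint8), array([143, 143, 142], dtype=uint8), array([129, 143, 141], dtype=uint8), array([36, 43, 43], dtype=uint8), array([122, 132, 139], dtype=uint8)]
dish [ 0.5705 -0.013   0.009 ] 0.5706201451501001
dish [0.4566 0.0953 0.009 ] 0.4664052031505125
dish [ 0.4425 -0.0385  0.009 ] 0.44416647391887976
dish [ 0.2886 -0.3008  0.009 ] 0.41689583114375484
((155.62646484375, 242.02334594726562), (83.83641052246094, 122.38619995117188), 86.42366790771484) [[ 91.9378 204.0039]
 [214.0856 196.3696]
 [219.3152 280.0428]
 [ 97.1673 287.6771]]
```

View pics/c1.png

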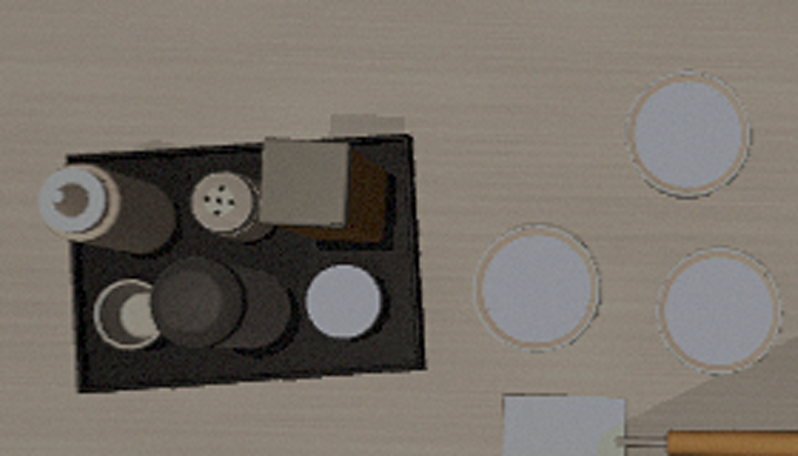

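View pics/c2.png

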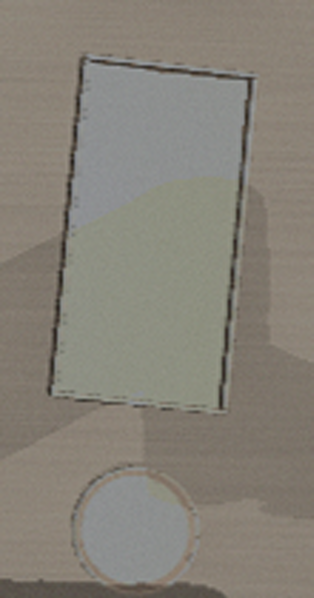

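View pics/c3.png

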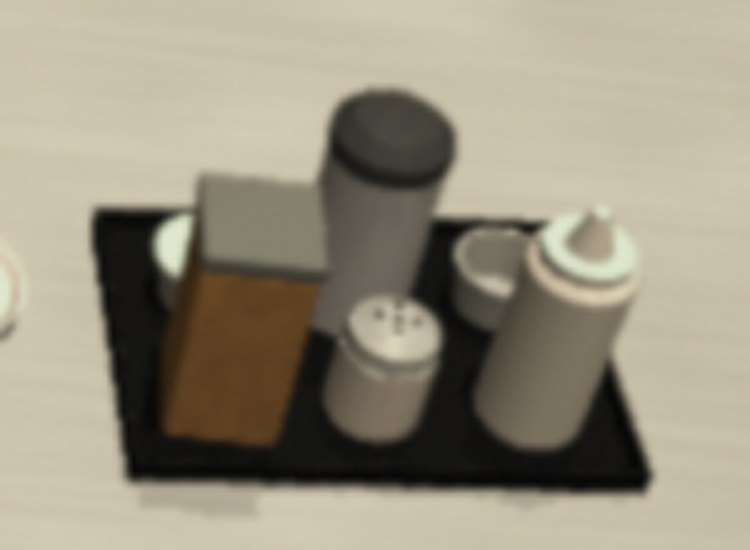

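Run:
```python
from h import *
np.set_printoptions(precision=4,suppress=True)
c1=lambda P:np.array(P,float)/2.85+[70,150]-0.3
c2=lambda P:np.array(P,float)/2.85+[400,150]-.3
c3=lambda P:np.array(P,float)/5+[380,210]-.4
def rect(Q):
    c=Q.mean(0)[:2]; print(" c",c,"sides",[np.linalg.norm(Q[i]-Q[(i+1)%4]) for i in range(4)])
    return c
Q=on("top",c1([(67,156),(411,135),(425,370),(79,391)]),.014);cc=rect(Q)
# +x = back (top) ; use long side TL - TR = +y
e=(Q[0]-Q[1]+Q[3]-Q[2])[:2]; ey=e/np.linalg.norm(e); ex=np.array([ey[1],-ey[0]]);print("yaw deg",np.degrees(np.arctan2(ex[1],ex[0])))
S=on("scene",c3([(97,215),(650,485),(132,475)]),.014);print("scene corners",S, "top",Q)
for n,x,y in [("sh",36,0),("L squeeze",36,72),("R tub",36,-72),("F dredger",-36,0),("FL",-36,72),("FR",-36,-72)]:
    print(n,cc+ex*x/1e3+ey*y/1e3)
T=on("top",c1([(266,139),(348,143),(344,227),(263,222)]),.124);print("tub");rect(T); v=(T[0]-T[1])[:2];print(np.degrees(np.arctan2(v[1],v[0]))-90)
T=on("scene",c3([(202,177),(324,187),(327,270),(192,262)]),.124);rect(T);v=(T[1]-T[0])[:2];print(np.degrees(np.arctan2(v[1],v[0]))-90)
print("dredger top",on("top",c1([198,303]),.112), "scene",on("scene",c3([393,140]),.114))
print("sq nozzle top",on("top",c1([64,199]),.132),"scene",on("scene",c3([599,210]),.133), "ring top", on("top",c1([72,202]),.106),"ring scene",on("scene",c3([583,255]),.103))
print("sh",on("top",c1([220,202]),.062),on("scene",c3([399,318]),.062))
print("ram",on("top",c1([126,313]),.034),"pot",on("top",c1([344,301]),.034))
print("tray");Q=on("top",c2([(84,57),(254,75),(226,411),(51,395)]),.014);tc=rect(Q);print(Q)
v=(Q[0]+Q[1]-Q[2]-Q[3])[:2];print(np.degrees(np.arctan2(v[1],v[0])))
u=v/np.linalg.norm(v);print([tc+u*k for k in(-.075,0,.075)])
```

```text
c [0.471  0.3057] sides [np.float64(0.24585468384836331), np.float64(0.1715148687162886), np.float64(0.24539550412658578), np.float64(0.16938135210176297)]
yaw deg 4.762698418146471
scene corners [[0.4054 0.1783 0.014 ]
 [0.5531 0.4323 0.014 ]
 [0.5768 0.1922 0.014 ]] top [[0.5451 0.4357 0.014 ]
 [0.5666 0.1908 0.014 ]
 [0.3957 0.1758 0.014 ]
 [0.3764 0.4204 0.014 ]]
sh [0.5068 0.3087]
L squeeze [0.5009 0.3804]
R tub [0.5128 0.2369]
F dredger [0.4351 0.3027]
FL [0.4291 0.3745]
FR [0.4411 0.231 ]
tub
 c [0.5157 0.2351] sides [np.float64(0.052210289660628385), np.float64(0.054371674351855345), np.float64(0.05147251330572851), np.float64(0.053576958634547665)]
-1.4070863022477624
 c [0.5206 0.2338] sides [np.float64(0.0547272788954881), np.float64(0.053752378909536276), np.float64(0.05840647068673057), np.float64(0.05607878368252007)]
1.0214349187450154
dredger top [[0.4374 0.3044 0.112 ]] scene [[0.4439 0.3022 0.114 ]]
sq nozzle top [[0.5007 0.3827 0.132 ]] scene [[0.5012 0.3835 0.133 ]] ring top [[0.5018 0.3894 0.106 ]] ring scene [[0.4986 0.3851 0.103 ]]
sh [[0.509  0.3098 0.062 ]] [[0.5082 0.3096 0.062 ]]
ram [[0.4323 0.3816 0.034 ]] pot [[0.4437 0.2304 0.034 ]]
tray
 c [ 0.5054 -0.3124] sides [np.float64(0.1276022796169713), np.float64(0.2503330704593322), np.float64(0.12960052263012406), np.float64(0.2516122123583891)]
[[ 0.6356 -0.2594  0.014 ]
 [ 0.6252 -0.3866  0.014 ]
 [ 0.3757 -0.3663  0.014 ]
 [ 0.385  -0.2371  0.014 ]]
-4.869633603151064
[array([ 0.4306, -0.306 ]), array([ 0.5054, -0.3124]), array([ 0.5801, -0.3187])]
```

Run:
```python
from h import *
np.set_printoptions(precision=4,suppress=True)
t=cv2.imread("pics/top0.png");s=cv2.imread("pics/scene0.png")
def blob(im,x,y,w,thr):
    c=im[y-w:y+w,x-w:x+w].astype(float); m=(thr(c)).astype(np.uint8)
    n,l,st,ce=cv2.connectedComponentsWithStats(m)
    k=l[w,w]; 
    cs=max(cv2.findContours((l==k).astype(np.uint8),0,1)[0],key=cv2.contourArea)
    el=cv2.fitEllipse(cs); return np.array(el[0])+[x-w,y-w],el[1],st[k,4]
# dish floors: bluish in top (b>=r)
for x,y in [(312,198),(259,251),(323,259)]:
    p,a,n=blob(t,x,y,26,lambda c:(c[:,:,0]>c[:,:,2]+0)); print("top",p,a,n,on("top",p,.004))
for x,y in [(317,297),(366,267),(313,258)]:
    print(s[y,x],s[y,x-25],s[y,x+25])
cv2.imwrite("pics/d.png",cv2.resize(s[235:320,285:395],None,fx=7,fy=7,interpolation=cv2.INTER_CUBIC))
print(proj("scene",[[.5705,-.013,.009],[.5451,.4357,.014],[.5666,.1908,.014],[.3957,.1758,.014],[.6356,-.2594,.014],[.6252,-.3866,.014],[.3757,-.3663,.014],[.385,-.2371,.014]]))
cv2.imwrite("pics/e.png",cv2.resize(s[215:315,140:250],None,fx=6,fy=6,interpolation=cv2.INTER_CUBIC))
print("stack top guess",on("scene",[[22,205],[117,165]],.15),on("top",[[610,340]],.15))
```

```text
top [310.8832 196.6959] (35.833736419677734, 36.22325134277344) 1070 [[ 0.574  -0.0106  0.004 ]]
top [257.9227 250.9364] (36.40644836425781, 36.69465255737305) 1101 [[0.4569 0.0981 0.004 ]]
top [321.6862 258.8044] (36.24528884887695, 36.494327545166016) 1090 [[ 0.443  -0.0359  0.004 ]]
[207 230 224] [172 195 203] [175 199 207]
[207 231 225] [174 198 206] [173 196 204]
[206 231 225] [170 193 202] [174 197 205]
[[316.4186 294.9382]
 [510.4182 304.0964]
 [405.3024 301.1276]
 [397.9917 249.9191]
 [204.4118 303.4704]
 [152.7786 293.8523]
 [194.547  225.6409]
 [240.4934 232.2878]]
stack top guess [[ 0.5125 -0.7434  0.15  ]
 [ 0.3154 -0.5818  0.15  ]] [[ 0.3017 -0.552   0.15  ]]
```

View pics/d.png

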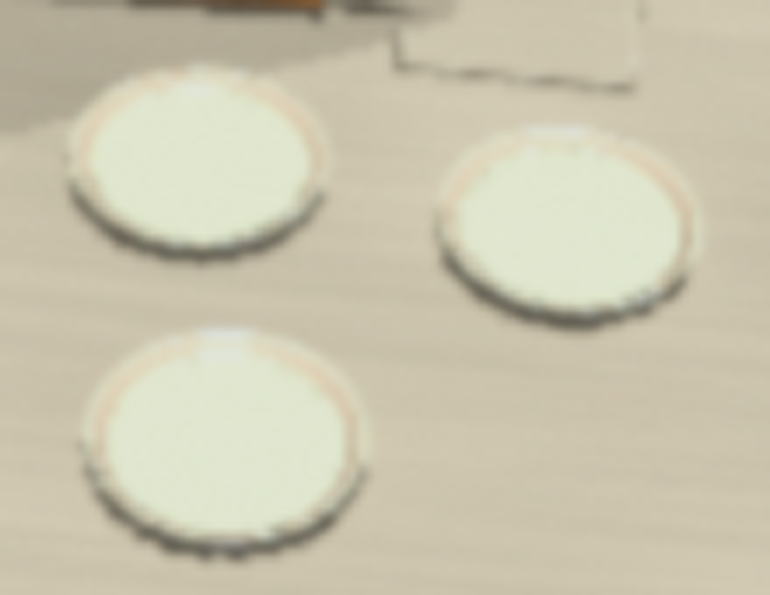

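View pics/e.png

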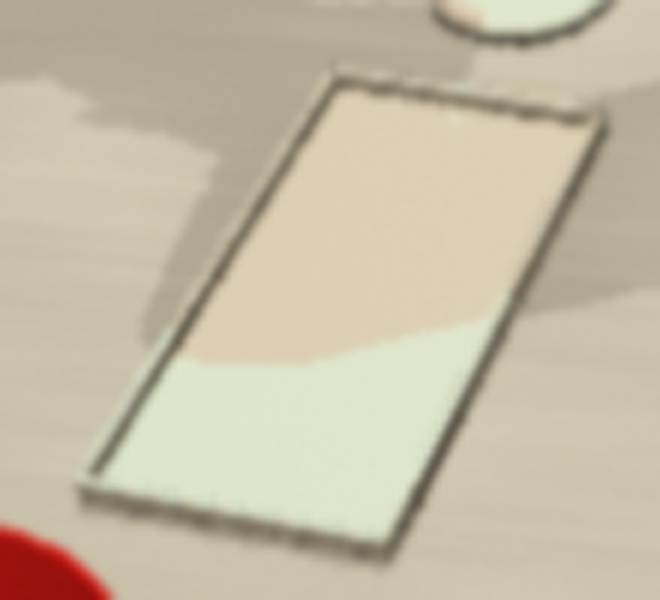

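The dish meant is the one at (312,197): it lies 0.574 m from the base, against 0.467, 0.444 and 0.417 m for the others, and the crop confirms it. The scene and top views disagree by about 8 mm in x, so I'll check with the gripper in view.

Call:
drive_tool(
  plan=[
    [[0.91, 0.74, 0, 0, 0, -0.1], [0.91, 0.74, 0, 0, 0, -0.1], [0.91, 0.74, 0, 0, 0, -0.1], [0.91, 0.74, 0, 0, 0, -0.1], [0.91, 0.74, 0, 0, 0, -0.1], [0.91, 0.74, 0, 0, 0, -0.1], [0.91, 0.74, 0, 0, 0, -0.1], [0.91, 0.74, 0, 0, 0, -0.1]],
  ],
  grip=0,
)

```text
time: 1.1
position: [0.3232, -0.4602, 0.4043]
tool_rot: [0.997, 0.071, -0.0, -0.0]
ft_force: [-0.3, -0.8, -0.1]
grip_width: 0.087
```

Call:
drive_tool(
  plan=[
    [[0.91, 0.74, 0, 0, 0, -0.1], [0.91, 0.74, 0, 0, 0, -0.1], [0.91, 0.74, 0, 0, 0, -0.1], [0.91, 0.74, 0, 0, 0, -0.1], [0.91, 0.74, 0, 0, 0, -0.1], [0.91, 0.74, 0, 0, 0, -0.1], [0, 1, 0, 0, 0, 0], [0, 1, 0, 0, 0, 0]],
  ],
)

```text
time: 2.1
position: [0.4583, -0.2982, 0.4043]
tool_rot: [0.999, 0.04, -0.001, -0.001]
ft_force: [-0.3, 1.0, -0.3]
grip_width: 0.087
```

Call:
drive_tool(
  plan=[
    [[0, 1, 0, 0, 0, 0], [0, 1, 0, 0, 0, 0], [0, 1, 0, 0, 0, 0], [0, 1, 0, 0, 0, 0], [0, 1, 0, 0, 0, 0], [0, 1, 0, 0, 0, 0], [0, 1, 0, 0, 0, 0], [0, 1, 0, 0, 0, 0]],
  ],
)

```text
time: 3.1
position: [0.4585, -0.0984, 0.4049]
tool_rot: [0.999, 0.04, 0.0, 0.0]
ft_force: [0.3, -0.5, -0.0]
grip_width: 0.0872
```

Call:
drive_tool(
  plan=[
    [[0, 0, -1, 0, 0, 0.1], [0, 0, -1, 0, 0, 0.1], [0, 0, -1, 0, 0, 0], [0, 0, -1, 0, 0, 0], [0, 0, 0, 0, 0, 0]],
  ],
)

```text
time: 3.72
position: [0.4582, -0.0991, 0.3037]
tool_rot: [0.999, 0.051, -0.002, -0.001]
ft_force: [0.5, -0.6, -0.5]
grip_width: 0.0871
```

Run:
```python
from h import *
np.set_printoptions(precision=4,suppress=True)
o=snap("g1");ob=robot.get_obs();p=ob["position"];print(p,ob["tool_rot"])
from scipy.spatial.transform import Rotation as R
r=R.from_quat(ob["tool_rot"]).as_matrix()
for n in o:
    im=o[n]
    tips=[p+r@np.array([0,s*y,.182]) for s in(-1,1) for y in (.0435,.0585)]
    uv=proj(n,np.array(tips));print(n,uv)
    c=uv.mean(0).astype(int)
    x0,y0=c-[60,45]
    cr=cv2.resize(im[y0:y0+90,x0:x0+120],None,fx=6,fy=6,interpolation=cv2.INTER_CUBIC)
    for q in uv: cv2.drawMarker(cr,tuple(((q-[x0,y0]+.5)*6).astype(int)),(0,0,255),0,10,1)
    cv2.imwrite(f"pics/g1{n}.png",cr)
```

```text
[ 0.4591 -0.0997  0.3053] [0.9987 0.0506 0.0002 0.0001]
scene [[304.7844 223.3457]
 [311.2101 223.5147]
 [267.5728 222.3787]
 [261.1737 222.2145]]
top [[335.056  250.2598]
 [326.9833 250.9153]
 [381.7    246.4719]
 [389.7137 245.821 ]]
```

View pics/g1scene.png

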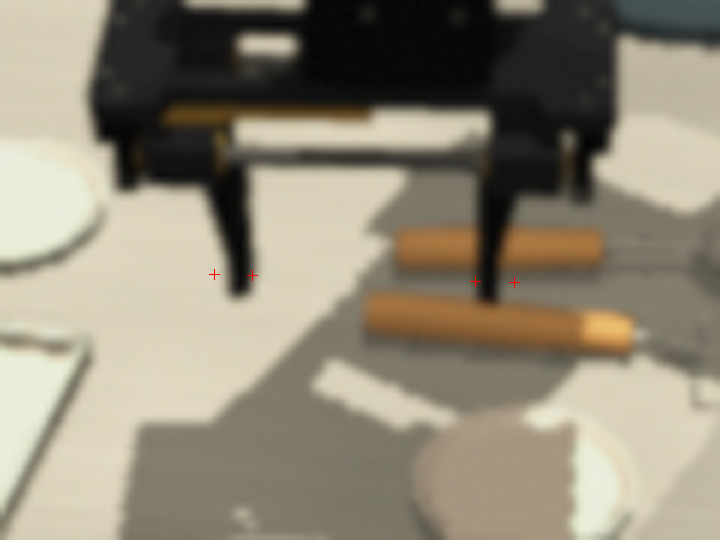

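View pics/g1top.png

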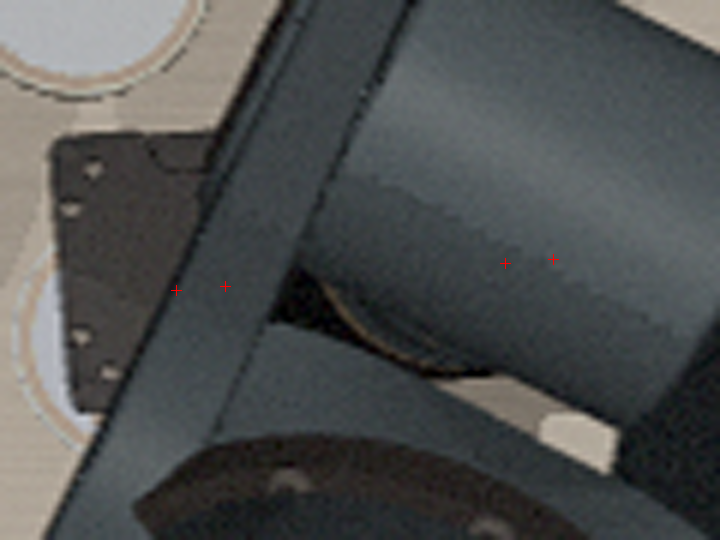

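Run:
```python
from h import *
np.set_printoptions(precision=1,suppress=True)
from scipy.spatial.transform import Rotation as R
p=np.array([ 0.4591,-0.0997,0.3053]);r=R.from_quat([0.9987,0.0506,0.0002,0.0001]).as_matrix()
tips=[p+r@np.array([0,s*y,.182]) for s in(-1,1) for y in (.0435,.0585)]
for n in("top","scene"):
    c=proj(n,np.array(tips)).mean(0).astype(int);o=c-[60,45]
    print(n,[ (z,(proj(n,p+r@np.array([dx,-.095,z]))[0]-o+.5)*6) for z in (0.04,.06,.08,.1,.113) for dx in(-.0375,0,.0375)])
    print((proj(n,p+r@np.array([0,.095,.113]))[0]-o+.5)*6,(proj(n,p+r@np.array([.0375,.095,.113]))[0]-o+.5)*6)
im=cv2.imread("pics/top_g1.png");c=proj("top",np.array(tips)).mean(0).astype(int)
```

```text
top [(0.04, array([ 72.2, 417.4])), (0.04, array([ 60.3, 271.8])), (0.04, array([ 48.4, 126.8])), (0.06, array([ 71.6, 418.1])), (0.06, array([ 60. , 276.4])), (0.06, array([ 48.5, 135.3])), (0.08, array([ 71.1, 418.8])), (0.08, array([ 59.8, 280.8])), (0.08, array([ 48.6, 143.4])), (0.1, array([ 70.6, 419.4])), (0.1, array([ 59.6, 284.9])), (0.1, array([ 48.7, 151.1])), (0.113, array([ 70.3, 419.7])), (0.113, array([ 59.5, 287.5])), (0.113, array([ 48.7, 155.9]))]
[723.9 233.7] [711.9 103.2]
scene [(0.04, array([621.3, -78.9])), (0.04, array([621.6, -22.1])), (0.04, array([621.9,  38.2])), (0.06, array([619.3, -33. ])), (0.06, array([619.6,  24.5])), (0.06, array([619.8,  85.4])), (0.08, array([617.4,  11.8])), (0.08, array([617.6,  69.9])), (0.08, array([617.7, 131.3])), (0.1, array([615.5,  55.6])), (0.1, array([615.6, 114.1])), (0.1, array([615.7, 176. ])), (0.113, array([614.3,  83.5])), (0.113, array([614.3, 142.3])), (0.113, array([614.4, 204.5]))]
[105.9 129.5] [ 91.8 191.2]
```

View pics/top_g1.png

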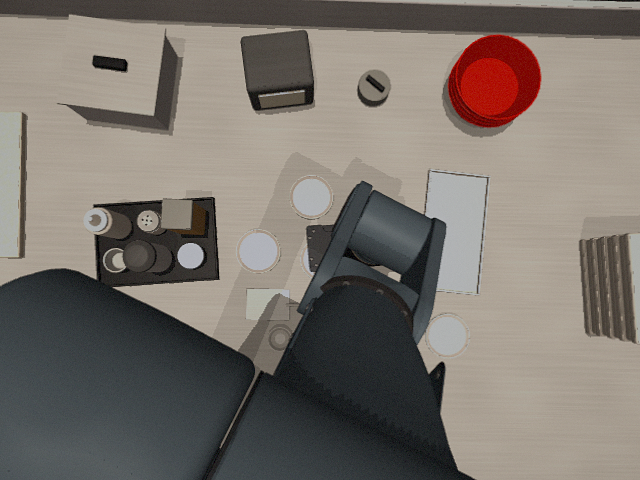

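The top view matches the gripper body to about 0.5 px, so I'll trust the top camera. Next, the dredger.

Call:
drive_tool(
  plan=[
    [[-0.05, 1, 0.5, 0, 0, 0], [-0.05, 1, 0.5, 0, 0, 0], [-0.1, 1, 0.5, 0, 0, 0], [-0.1, 1, 0.5, 0, 0, 0], [-0.1, 1, 0.5, 0, 0, 0], [-0.1, 1, 0, 0, 0, 0], [-0.1, 1, 0, 0, 0, 0], [-0.1, 1, 0, 0, 0, 0]],
  ],
)

```text
time: 4.82
position: [0.4414, 0.101, 0.3689]
tool_rot: [0.999, 0.051, 0.002, 0.0]
ft_force: [-0.2, 0.5, -0.1]
grip_width: 0.0876
```

Call:
drive_tool(
  plan=[
    [[-0.1, 1, 0, 0, 0, 0], [0, 1, 0, 0, 0, 0], [0, 1, 0, 0, 0, 0], [0, 1, 0, 0, 0, 0], [0, 1, 0, 0, 0, 0], [0, 1, 0, 0, 0, 0], [0, 1, 0, 0, 0, 0], [0, 1, 0, 0, 0, 0]],
  ],
)

```text
time: 5.82
position: [0.4389, 0.301, 0.3689]
tool_rot: [0.999, 0.051, 0.001, -0.0]
ft_force: [0.8, 0.4, 0.1]
grip_width: 0.087
```

Call:
drive_tool(
  plan=[
    [[0, 0.15, 0, 0, 0, 0], [0, 0, 0, 0, 0, 0]],
  ],
)

```text
time: 6.08
position: [0.4388, 0.3036, 0.3679]
tool_rot: [0.999, 0.051, 0.0, 0.0]
ft_force: [-0.2, -0.2, -1.1]
grip_width: 0.0871
```

Run:
```python
from h import *
o=snap("a1")
a=o["scene"][150:330,360:540];b=o["top"][150:330,50:290]
cv2.imwrite("pics/a1.png",cv2.hconcat([cv2.resize(a,(400,400)),cv2.resize(b,(400,300)).copy() if 0 else cv2.resize(b[:, :180],(400,400))]))
ob=robot.get_obs();print(ob["position"],ob["tool_rot"],ob["q"])
```

```text
[0.4389562  0.30304785 0.36758553] [9.98736454e-01 5.02540040e-02 4.54738717e-05 1.66206800e-04] [ 3.94694376e-01  4.54883922e-01  1.70143201e+00 -4.12267376e-04
  9.85303397e-01  1.86516817e+00]
```

View pics/a1.png

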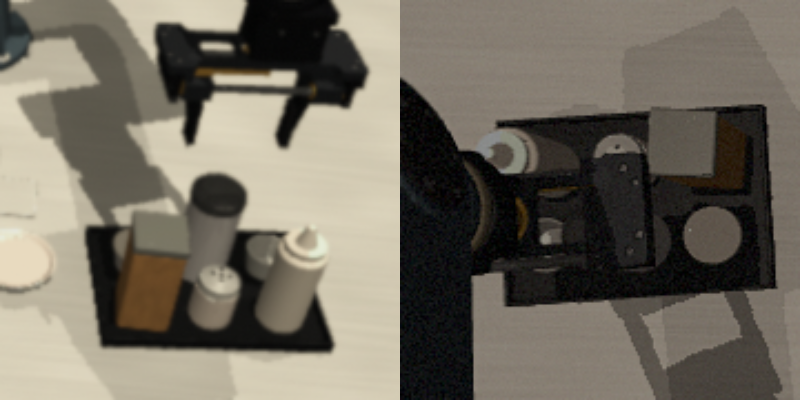

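Run:
```python
from h import *
np.set_printoptions(precision=1,suppress=True)
im=cv2.imread("pics/scene_a1.png")
P=[[.439,.303,.186],[.4374,.3044,.128],[.4374,.3044,.104],[.4374,.3044,.004]]
uv=proj("scene",P);print(uv,(uv-[360,150])*400/180)
cr=cv2.resize(im[170:300,390:520],None,fx=5,fy=5,interpolation=cv2.INTER_CUBIC)
for q in uv: cv2.drawMarker(cr,tuple(((q-[390,170]+.5)*5).astype(int)),(0,0,255),0,10,1)
# lid rim circle
th=np.linspace(0,6.28,40)
for z,rr in((.104,.030),(.004,.029)):
    c=proj("scene",np.c_[.4374+rr*np.cos(th),.3044+rr*np.sin(th),0*th+z]);cv2.polylines(cr,[((c-[390,170]+.5)*5).astype(int)],1,(0,255,0),1)
for (x,y) in((.501,.383),):
  c=proj("scene",np.c_[x+.026*np.cos(th),y+.026*np.sin(th),0*th+.004]);cv2.polylines(cr,[((c-[390,170]+.5)*5).astype(int)],1,(255,255,0),1)
c=proj("scene",np.c_[.509+.023*np.cos(th),.3097+.023*np.sin(th),0*th+.004]);cv2.polylines(cr,[((c-[390,170]+.5)*5).astype(int)],1,(255,0,0),1)
cv2.imwrite("pics/a2.png",cr)
im=cv2.imread("pics/top0.png");im=cv2.resize(im[180:300,80:230],None,fx=5,fy=5,interpolation=cv2.INTER_CUBIC)
for x,y,z,rr,co in((.4374,.3044,.104,.03,(0,255,0)),(.4374,.3044,.004,.029,(0,255,0)),(.501,.383,.004,.026,(255,255,0)),(.501,.383,.102,.026,(255,255,0)),(.509,.3097,.004,.023,(255,0,0)),(.509,.3097,.048,.023,(255,0,0))):
    c=proj("top",np.c_[x+rr*np.cos(th),y+rr*np.sin(th),0*th+z]);cv2.polylines(im,[((c-[80,180]+.5)*5).astype(int)],1,co,1)
cv2.imwrite("pics/a3.png",im)
```

```text
[[465.3 212.1]
 [460.2 231.3]
 [457.9 239.1]
 [449.1 269. ]] [[234.1 137.9]
 [222.6 180.7]
 [217.6 197.9]
 [197.9 264.4]]
```

View pics/a2.png

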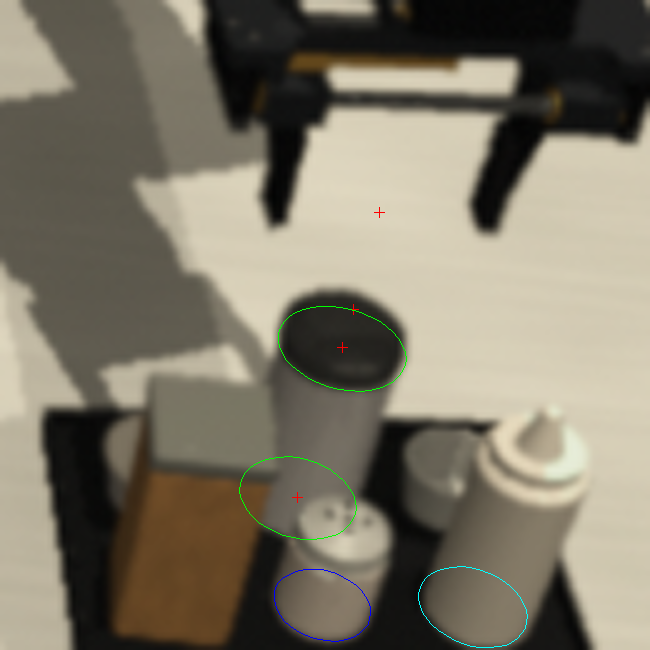

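View pics/a3.png

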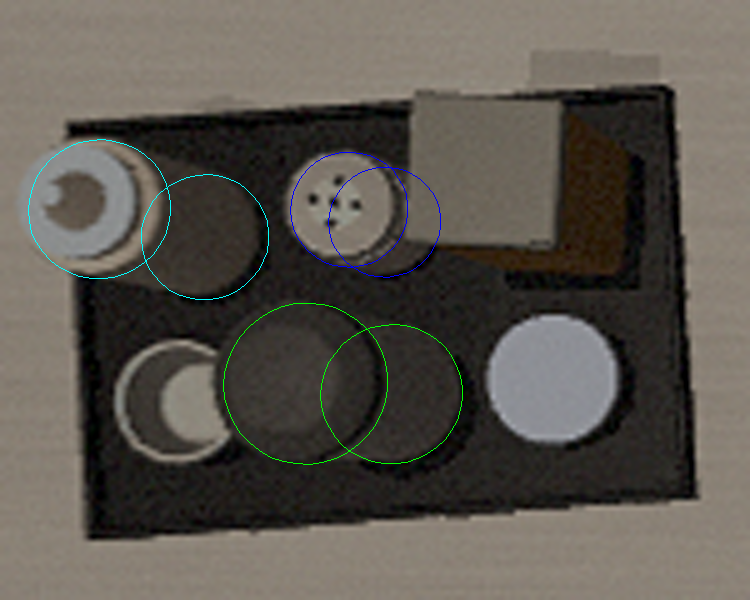

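Dredger and gripper line up. I'll descend and grip.

Call:
drive_tool(
  plan=[
    [[0, 0, -1, 0, 0, 0], [0, 0, -1, 0, 0, 0], [0, 0, -1, 0, 0, 0], [0, 0, -0.8, 0, 0, 0], [0, 0, -0.6, 0, 0, 0], [0, 0, 0, 0, 0, 0]],
  ],
)

```text
time: 6.92
position: [0.4389, 0.3032, 0.2564]
tool_rot: [0.999, 0.05, -0.001, 0.0]
ft_force: [-1.1, -0.6, -0.5]
grip_width: 0.0873
```

Call:
drive_tool(
  plan=[
    [[0, 0, 0, 0, 0, 0], [0, 0, 0, 0, 0, 0], [0, 0, 0, 0, 0, 0], [0, 0, 0, 0, 0, 0], [0, 0, 0, 0, 0, 0], [0, 0, 0, 0, 0, 0]],
  ],
  grip=1,
  force=25,
)

```text
time: 7.68
position: [0.4392, 0.304, 0.2577]
tool_rot: [0.999, 0.051, 0.0, -0.0]
ft_force: [-0.5, 0.8, 3.9]
grip_width: 0.058
```

Call:
drive_tool(
  plan=[
    [[0, 0, 0.5, 0, 0, 0], [0, 0, 1, 0, 0, 0], [0, 0, 1, 0, 0, 0], [0, 0, 1, 0, 0, 0], [0, 0, 1, 0, 0, 0], [0, 0, 1, 0, 0, 0], [0, 0, 0.6, 0, 0, 0], [0, 0, 0, 0, 0, 0]],
  ],
)

```text
time: 8.68
position: [0.4391, 0.3037, 0.4107]
tool_rot: [0.999, 0.051, 0.001, -0.0]
ft_force: [1.0, -0.7, -2.5]
grip_width: 0.0581
```

Call:
drive_tool(
  plan=[
    [[0, -0.5, 0, 0, 0, 0], [0, -1, 0, 0, 0, 0], [0, -1, 0, 0, 0, 0], [0, -1, 0, 0, 0, 0], [0, -1, 0, 0, 0, 0], [0, -1, 0, 0, 0, 0], [0, -1, 0, 0, 0, 0], [0, -1, 0, 0, 0, 0]],
  ],
)

```text
time: 9.68
position: [0.4384, 0.1148, 0.4086]
tool_rot: [0.999, 0.05, -0.002, 0.0]
ft_force: [1.0, -0.4, -2.6]
grip_width: 0.0579
```

Call:
drive_tool(
  plan=[
    [[0, -1, 0, 0, 0, 0], [0, -1, 0, 0, 0, 0], [0, -1, 0, 0, 0, 0], [0, -1, 0, 0, 0, 0], [0, -1, 0, 0, 0, 0], [0, -1, 0, 0, 0, 0], [0, -1, 0, 0, 0, 0], [0, -1, 0, 0, 0, 0]],
  ],
)

```text
time: 10.68
position: [0.4381, -0.0848, 0.4086]
tool_rot: [0.999, 0.05, -0.001, -0.001]
ft_force: [-0.7, -1.1, -2.2]
grip_width: 0.0579
```

Call:
drive_tool(
  plan=[
    [[0, -1, 0, 0, 0, 0], [0, -1, 0, 0, 0, 0], [0, -1, 0, 0, 0, 0], [0, -1, 0, 0, 0, 0], [-0.1, -1, 0, 0, 0, 0], [-0.1, -1, 0, 0, 0, 0], [-0.1, -1, 0, 0, 0, 0], [0, -1, 0, 0, 0, 0]],
  ],
)

```text
time: 11.68
position: [0.4306, -0.2847, 0.4086]
tool_rot: [0.999, 0.05, -0.001, -0.001]
ft_force: [-0.3, -0.0, -1.6]
grip_width: 0.058
```

Call:
drive_tool(
  plan=[
    [[0, -0.5, -0.5, 0, 0, 0], [0, -0.4, -1, 0, 0, 0], [0, 0, -1, 0, 0, 0], [0, 0, -1, 0, 0, 0], [0, 0, -1, 0, 0, 0], [0, 0, -0.7, 0, 0, 0], [0, 0, 0, 0, 0, 0]],
  ],
)

```text
time: 12.55
position: [0.4309, -0.3055, 0.2776]
tool_rot: [0.999, 0.051, -0.002, -0.002]
ft_force: [0.4, -0.6, -1.8]
grip_width: 0.0581
```

Run:
```python
from h import *
o=snap("b1")
a=o["scene"][150:330,110:290];b=o["top"][150:330,370:550]
cv2.imwrite("pics/b1.png",cv2.hconcat([cv2.resize(a,(400,400)),cv2.resize(b,(400,400))]))
ob=robot.get_obs();print(ob["position"],ob["tool_rot"],ob["ft_force"])
```

```text
[ 0.43158483 -0.30613306  0.27943996] [ 9.98715689e-01  5.06633222e-02 -2.52424851e-04 -3.68538907e-04] [-0.08971127 -1.18350504 -1.91594614]
```

View pics/b1.png

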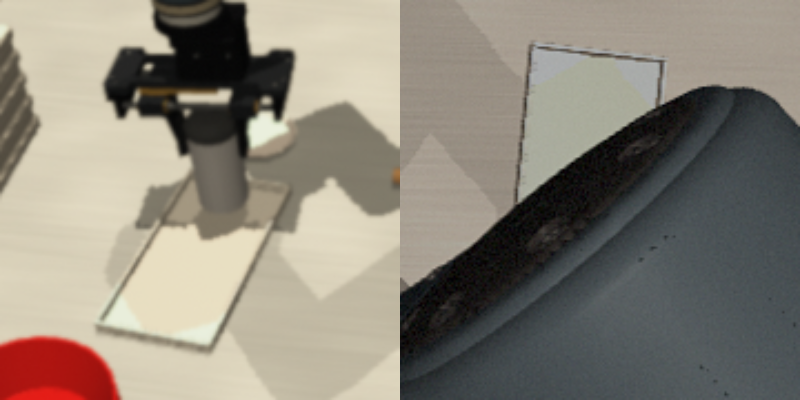

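Call:
drive_tool(
  plan=[
    [[0, 0, -0.4, 0, 0, 0], [0, 0, -0.3, 0, 0, 0], [0, 0, -0.15, 0, 0, 0], [0, 0, 0, 0, 0, 0]],
  ],
)

```text
time: 13.15
position: [0.4315, -0.3062, 0.2582]
tool_rot: [0.999, 0.051, -0.0, -0.0]
ft_force: [-0.2, -0.2, -2.5]
grip_width: 0.0577
```

Call:
drive_tool(
  plan=[
    [[0, 0, -0.04, 0, 0, 0], [0, 0, 0, 0, 0, 0]],
  ],
)

```text
time: 13.4
position: [0.4316, -0.3063, 0.2577]
tool_rot: [0.999, 0.051, 0.0, 0.0]
ft_force: [0.3, 0.3, -1.4]
grip_width: 0.0583
```

Call:
drive_tool(
  plan=[
    [[0, 0, 0, 0, 0, 0], [0, 0, 0, 0, 0, 0], [0, 0, 0, 0, 0, 0], [0, 0, 0, 0, 0, 0]],
  ],
  grip=0,
)

```text
time: 13.9
position: [0.4316, -0.3063, 0.2576]
tool_rot: [0.999, 0.051, 0.0, 0.0]
ft_force: [-0.9, 0.5, 0.6]
grip_width: 0.0847
```

Call:
drive_tool(
  plan=[
    [[0, 0, 0.5, 0, 0, 0], [0, 0, 1, 0, 0, 0], [0, 0, 1, 0, 0, 0], [0, 0, 1, 0, 0, 0], [0, 0.6, 1, 0, 0, 0], [0.1, 1, 0, 0, 0, 0], [0.1, 1, 0, 0, 0, 0], [0.1, 1, 0, 0, 0, 0]],
  ],
)

```text
time: 14.9
position: [0.439, -0.2154, 0.371]
tool_rot: [0.999, 0.05, 0.001, 0.0]
ft_force: [0.5, 0.1, -0.1]
grip_width: 0.0872
```

Call:
drive_tool(
  plan=[
    [[0.1, 1, 0, 0, 0, 0], [0.1, 1, 0, 0, 0, 0], [0.1, 1, 0, 0, 0, 0], [0.1, 1, 0, 0, 0, 0], [0.1, 1, 0, 0, 0, 0], [0.1, 1, 0, 0, 0, 0], [0.1, 1, 0, 0, 0, 0], [0.1, 1, 0, 0, 0, 0]],
  ],
)

```text
time: 15.9
position: [0.459, -0.0154, 0.3709]
tool_rot: [0.999, 0.051, 0.001, 0.0]
ft_force: [-0.2, -0.1, -0.4]
grip_width: 0.0872
```

Run:
```python
from h import *
o=snap("b2")
a=o["scene"][150:330,110:290];b=o["top"][150:330,370:550]
cv2.imwrite("pics/b2.png",cv2.hconcat([cv2.resize(a,(400,400)),cv2.resize(b,(400,400))]))
```

```text
(no output)
```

View pics/b2.png

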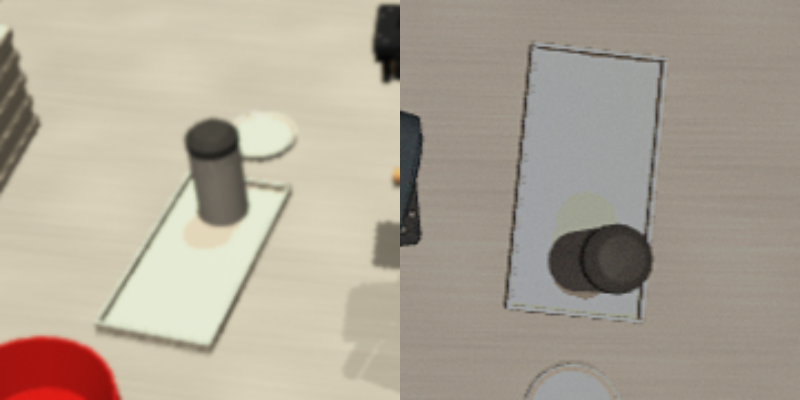

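The dredger is upright in the tray near its front end, at about (590,262) in the right half. Next is the squeeze bottle.

Call:
drive_tool(
  plan=[
    [[0.1, 1, 0, 0, 0, 0], [0.1, 1, 0, 0, 0, 0], [0.1, 1, 0, 0, 0, 0], [0.1, 1, 0, 0, 0, 0], [0.1, 1, 0, 0, 0, 0], [0.1, 1, 0, 0, 0, 0], [0.1, 1, 0, 0, 0, 0], [0.1, 1, 0, 0, 0, 0]],
  ],
)

```text
time: 17.0
position: [0.4794, 0.1839, 0.3706]
tool_rot: [0.999, 0.05, 0.0, 0.0]
ft_force: [0.7, 0.3, 0.6]
grip_width: 0.0871
```

Call:
drive_tool(
  plan=[
    [[0.1, 1, 0, 0, 0, 0], [0.1, 1, 0, 0, 0, 0], [0.1, 1, 0, 0, 0, 0], [0.1, 1, 0, 0, 0, 0], [0.1, 1, 0, 0, 0, 0], [0.1, 1, 0, 0, 0, 0], [0.15, 1, 0, 0, 0, 0], [0.1, 0.94, 0, 0, 0, 0]],
  ],
)

```text
time: 18.0
position: [0.501, 0.3824, 0.3705]
tool_rot: [0.999, 0.05, 0.0, 0.0]
ft_force: [-0.0, -0.2, -1.2]
grip_width: 0.0869
```

Run:
```python
from h import *
o=snap("c1")
a=o["scene"][150:330,380:560];b=o["top"][150:330,50:230]
cv2.imwrite("pics/c1b.png",cv2.hconcat([cv2.resize(a,(400,400)),cv2.resize(b,(400,400))]))
ob=robot.get_obs();print(ob["position"],ob["tool_rot"],ob["q"])
```

```text
[0.50088101 0.38340588 0.37051708] [ 9.98679053e-01  5.13699853e-02  9.76187538e-04 -5.65953435e-04] [4.76385237e-01 5.73060282e-01 1.45226110e+00 2.52063847e-04
 1.11402588e+00 1.94428537e+00]
```

View pics/c1b.png

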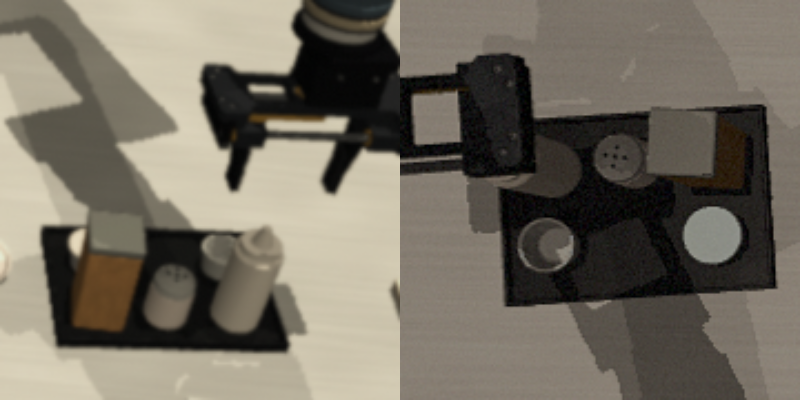

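Call:
drive_tool(
  plan=[
    [[0, 0, -1, 0, 0, 0], [0, 0, -1, 0, 0, 0], [0, 0, -1, 0, 0, 0], [0, 0, -1, 0, 0, 0], [0, 0, -0.5, 0, 0, 0], [0, 0, 0, 0, 0, 0]],
  ],
)

```text
time: 18.85
position: [0.5004, 0.3815, 0.257]
tool_rot: [0.999, 0.05, -0.001, 0.001]
ft_force: [0.5, 0.1, -0.2]
grip_width: 0.0873
```

Call:
drive_tool(
  plan=[
    [[0, 0, 0, 0, 0, 0], [0, 0, 0, 0, 0, 0], [0, 0, 0, 0, 0, 0], [0, 0, 0, 0, 0, 0], [0, 0, 0, 0, 0, 0], [0, 0, 0, 0, 0, 0]],
  ],
  grip=1,
  force=25,
)

```text
time: 19.6
position: [0.5005, 0.3826, 0.2579]
tool_rot: [0.999, 0.051, 0.0, -0.0]
ft_force: [-0.3, 1.4, 2.1]
grip_width: 0.0513
```

Call:
drive_tool(
  plan=[
    [[0, 0, 0.5, 0, 0, 0], [0, 0, 1, 0, 0, 0], [0, 0, 1, 0, 0, 0], [0, 0, 1, 0, 0, 0], [0, 0, 1, 0, 0, 0], [0, 0, 1, 0, 0, 0], [0, -0.4, 0.6, 0, 0, 0], [0, -1, 0, 0, 0, 0]],
  ],
)

```text
time: 20.6
position: [0.5003, 0.3471, 0.4114]
tool_rot: [0.999, 0.051, 0.001, -0.0]
ft_force: [-0.2, -0.6, -3.3]
grip_width: 0.0513
```

Call:
drive_tool(
  plan=[
    [[0, -1, 0, 0, 0, 0], [0, -1, 0, 0, 0, 0], [0, -1, 0, 0, 0, 0], [0, -1, 0, 0, 0, 0], [0, -1, 0, 0, 0, 0], [0, -1, 0, 0, 0, 0], [0, -1, 0, 0, 0, 0], [0, -1, 0, 0, 0, 0]],
  ],
)

```text
time: 21.6
position: [0.4996, 0.1458, 0.4097]
tool_rot: [0.999, 0.05, -0.001, 0.0]
ft_force: [0.9, 0.1, -3.0]
grip_width: 0.0509
```

Call:
drive_tool(
  plan=[
    [[0, -1, 0, 0, 0, 0], [0, -1, 0, 0, 0, 0], [0, -1, 0, 0, 0, 0], [0, -1, 0, 0, 0, 0], [0, -1, 0, 0, 0, 0], [0, -1, 0, 0, 0, 0], [0, -1, 0, 0, 0, 0], [0, -1, 0, 0, 0, 0]],
  ],
)

```text
time: 22.6
position: [0.4994, -0.0539, 0.4097]
tool_rot: [0.999, 0.05, -0.001, -0.0]
ft_force: [0.5, 0.6, -2.8]
grip_width: 0.0516
```

Call:
drive_tool(
  plan=[
    [[0, -1, 0, 0, 0, 0], [0, -1, 0, 0, 0, 0], [0, -1, 0, 0, 0, 0], [0, -1, 0, 0, 0, 0], [0.1, -1, 0, 0, 0, 0], [0.1, -1, 0, 0, 0, 0], [0.1, -1, 0, 0, 0, 0], [0, -1, 0, 0, 0, 0]],
  ],
)

```text
time: 23.6
position: [0.5078, -0.2543, 0.4099]
tool_rot: [0.999, 0.051, -0.0, -0.0]
ft_force: [0.8, -0.4, -2.7]
grip_width: 0.0511
```

Call:
drive_tool(
  plan=[
    [[0, -1, 0, 0, 0, 0], [0, -0.9, 0, 0, 0, 0], [0, -0.5, -0.5, 0, 0, 0], [0, 0, -1, 0, 0, 0], [0, 0, -1, 0, 0, 0], [0, 0, -1, 0, 0, 0], [0, 0, -1, 0, 0, 0], [0, 0, 0, 0, 0, 0]],
  ],
)

```text
time: 24.6
position: [0.507, -0.3119, 0.2948]
tool_rot: [0.999, 0.051, -0.002, -0.003]
ft_force: [-0.5, -0.4, -2.0]
grip_width: 0.0513
```

Call:
drive_tool(
  plan=[
    [[0, 0, -0.8, 0, 0, 0], [0, 0, -0.5, 0, 0, 0], [0, 0, -0.26, 0, 0, 0], [0, 0, 0, 0, 0, 0], [0, 0, 0, 0, 0, 0]],
  ],
)

```text
time: 25.22
position: [0.508, -0.3129, 0.2591]
tool_rot: [0.999, 0.051, 0.0, 0.0]
ft_force: [0.2, -0.6, -3.2]
grip_width: 0.0511
```

Call:
drive_tool(
  plan=[
    [[0, 0, -0.06, 0, 0, 0], [0, 0, 0, 0, 0, 0]],
  ],
)

```text
time: 25.48
position: [0.508, -0.3129, 0.2578]
tool_rot: [0.999, 0.051, 0.001, 0.0]
ft_force: [-1.0, -0.3, 1.7]
grip_width: 0.0515
```

Call:
drive_tool(
  plan=[
    [[0, 0, 0, 0, 0, 0], [0, 0, 0, 0, 0, 0], [0, 0, 0, 0, 0, 0], [0, 0, 0, 0, 0, 0]],
  ],
  grip=0,
)

```text
time: 25.98
position: [0.5078, -0.3128, 0.257]
tool_rot: [0.999, 0.051, 0.0, 0.0]
ft_force: [-0.3, 0.4, -0.2]
grip_width: 0.0821
```

Call:
drive_tool(
  plan=[
    [[0, 0, 0.5, 0, 0, 0], [0, 0, 1, 0, 0, 0], [0, 0, 1, 0, 0, 0], [0, 0, 1, 0, 0, 0], [0, 0.6, 1, 0, 0, -0.2], [0, 1, 0, 0, 0, -0.2], [0, 1, 0, 0, 0, -0.2], [0, 1, 0, 0, 0, -0.2]],
  ],
)

```text
time: 26.98
position: [0.5077, -0.222, 0.3706]
tool_rot: [1.0, 0.008, 0.001, 0.0]
ft_force: [-0.7, 0.0, 0.4]
grip_width: 0.0868
```

Call:
drive_tool(
  plan=[
    [[0, 1, 0, 0, 0, -0.2], [0, 1, 0, 0, 0, 0], [0, 1, 0, 0, 0, 0], [0, 1, 0, 0, 0, 0], [0, 1, 0, 0, 0, 0], [0, 1, 0, 0, 0, 0], [0, 1, 0, 0, 0, 0], [0, 1, 0, 0, 0, 0]],
  ],
)

```text
time: 27.98
position: [0.5078, -0.0219, 0.3704]
tool_rot: [1.0, -0.002, 0.001, 0.0]
ft_force: [-0.4, -0.3, -0.5]
grip_width: 0.0867
```

Run:
```python
from h import *
o=snap("b3")
a=o["scene"][150:330,110:290];b=o["top"][150:330,370:550]
cv2.imwrite("pics/b3.png",cv2.hconcat([cv2.resize(a,(400,400)),cv2.resize(b,(400,400))]))
b=o["top"][170:260,130:230];cv2.imwrite("pics/b4.png",cv2.resize(b,None,fx=7,fy=6.5))
cv2.imwrite("pics/b4.png",cv2.resize(b,(700,630),interpolation=cv2.INTER_CUBIC))
ob=robot.get_obs();print(ob["position"],ob["tool_rot"],ob["q"])
```

```text
[ 0.50735996 -0.02083048  0.37028872] [ 9.99999883e-01 -3.91324865e-04  1.71006652e-04 -2.28211055e-04] [-2.61540068e-01  4.19464762e-01  1.76039279e+00  6.45378119e-04
  9.61522621e-01  1.30966963e+00]
```

View pics/b3.png

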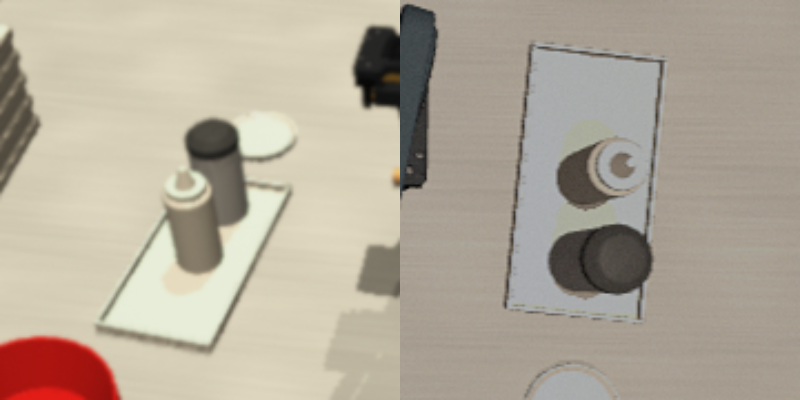

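```bash
python3 -c "
import cv2
b=cv2.imread('pics/top0.png')[180:240,145:225];cv2.imwrite('pics/b5.png',cv2.resize(b,(800,600),interpolation=cv2.INTER_CUBIC))"
```

```text
(no output)
```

View pics/b5.png

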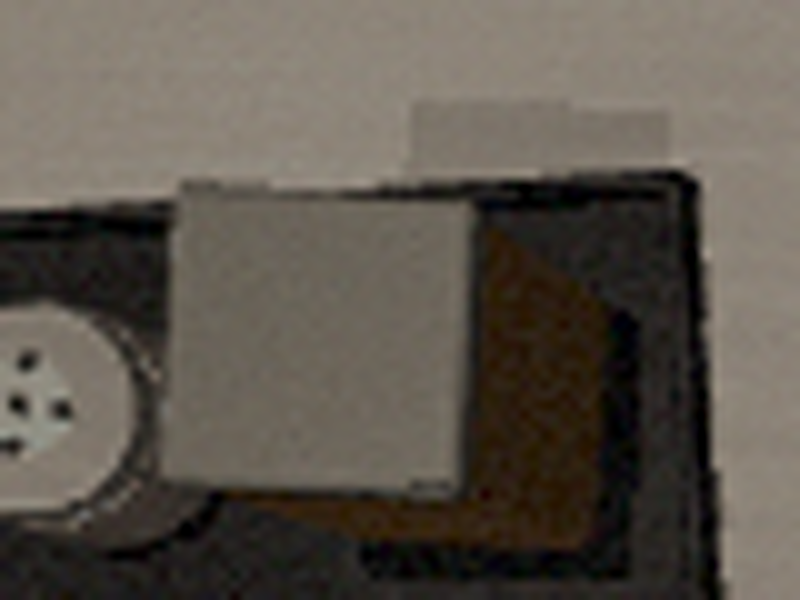

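Run:
```python
from h import *
Q=on("top",np.array([(180,192),(476,203),(460,495),(165,483)])/10+[144.5,179.5],.124)
print(Q,Q.mean(0));L=lambda v:np.degrees(np.arctan2(v[1],v[0]))
print(L(Q[0]-Q[1])-90,L(Q[3]-Q[2])-90,L(Q[0]-Q[3]),L(Q[1]-Q[2]))
print([np.linalg.norm(Q[i]-Q[i-1]) for i in range(4)])
```

```text
[[0.54286684 0.26185947 0.124     ]
 [0.54218216 0.20818452 0.124     ]
 [0.48831028 0.20943439 0.124     ]
 [0.48931863 0.26277638 0.124     ]] [0.51566948 0.23556369 0.124     ]
-0.7308310303008199 -1.0829610137294736 -0.9809777209088854 -1.3290717279994402
[np.float64(0.0535560577477578), np.float64(0.053679319519426824), np.float64(0.05388637179977545), np.float64(0.053351513921868494)]
```

Call:
drive_tool(
  plan=[
    [[0.1, 1, 0, 0, 0, -0.17], [0.1, 1, 0, 0, 0, 0], [0.1, 1, 0, 0, 0, 0], [0.05, 1, 0, 0, 0, 0], [0, 1, 0, 0, 0, 0], [0, 1, 0, 0, 0, 0], [0, 1, 0, 0, 0, 0], [0, 1, 0, 0, 0, 0]],
  ],
)

```text
time: 29.08
position: [0.517, 0.1774, 0.3702]
tool_rot: [1.0, -0.011, 0.001, 0.0]
ft_force: [-0.2, 0.5, -1.4]
grip_width: 0.0867
```

Call:
drive_tool(
  plan=[
    [[0, 1, 0, 0, 0, 0], [0, 1, 0, 0, 0, 0], [0, 0.25, 0, 0, 0, 0], [0, 0, 0, 0, 0, 0]],
  ],
)

```text
time: 29.58
position: [0.5167, 0.2331, 0.3697]
tool_rot: [1.0, -0.01, 0.0, 0.0]
ft_force: [0.5, -0.1, -0.2]
grip_width: 0.0872
```

Run:
```python
from h import *
o=snap("d1")
a=o["scene"][150:330,380:560];b=o["top"][150:330,50:230]
cv2.imwrite("pics/d1.png",cv2.hconcat([cv2.resize(a,(400,400)),cv2.resize(b,(400,400))]))
ob=robot.get_obs();print(ob["position"],ob["tool_rot"])
```

```text
[0.51667993 0.23262046 0.3695869 ] [ 9.99938963e-01 -1.10454742e-02 -4.21975980e-05  2.55302556e-04]
```

View pics/d1.png

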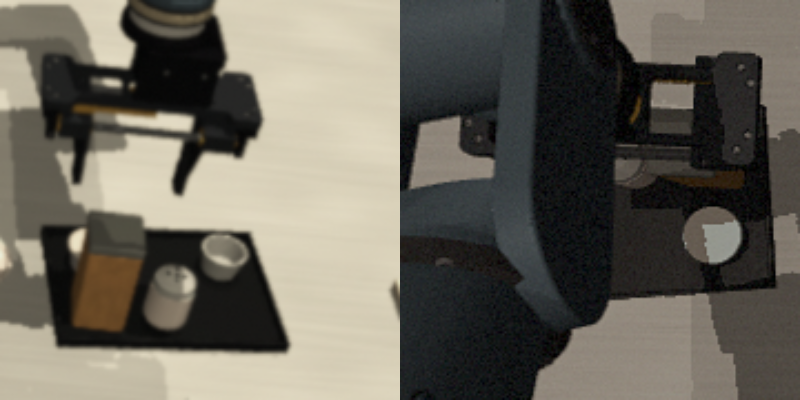

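Call:
drive_tool(
  plan=[
    [[0, 0.1, -1, 0, 0, 0], [0, 0, -1, 0, 0, 0], [0, 0, -1, 0, 0, 0], [0, 0, -1, 0, 0, 0], [0, 0, -0.55, 0, 0, 0], [0, 0, 0, 0, 0, 0]],
  ],
)

```text
time: 30.42
position: [0.5165, 0.2354, 0.255]
tool_rot: [1.0, -0.011, -0.001, 0.0]
ft_force: [0.3, -0.1, 0.2]
grip_width: 0.0868
```

Call:
drive_tool(
  plan=[
    [[0, 0, 0, 0, 0, 0], [0, 0, 0, 0, 0, 0], [0, 0, 0, 0, 0, 0], [0, 0, 0, 0, 0, 0], [0, 0, 0, 0, 0, 0], [0, 0, 0, 0, 0, 0]],
  ],
  grip=1,
  force=25,
)

```text
time: 31.18
position: [0.5167, 0.2361, 0.2562]
tool_rot: [1.0, -0.011, 0.0, -0.0]
ft_force: [-0.6, -0.5, 4.9]
grip_width: 0.0557
```

Call:
drive_tool(
  plan=[
    [[0, 0, 0.5, 0, 0, 0], [0, 0, 1, 0, 0, 0], [0, 0, 1, 0, 0, 0], [0, 0, 1, 0, 0, 0], [0, 0, 1, 0, 0, 0], [0, 0, 1, 0, 0, 0], [0, -0.4, 0.6, 0, 0, 0], [0, -1, 0, 0, 0, 0]],
  ],
)

```text
time: 32.17
position: [0.5165, 0.2009, 0.4095]
tool_rot: [1.0, -0.01, 0.001, -0.0]
ft_force: [-0.5, -0.2, -3.9]
grip_width: 0.0557
```

Call:
drive_tool(
  plan=[
    [[0.2, -1, 0, 0, 0, 0], [0.2, -1, 0, 0, 0, 0], [0.2, -1, 0, 0, 0, 0], [0.2, -1, 0, 0, 0, 0], [0.2, -1, 0, 0, 0, 0], [0.2, -1, 0, 0, 0, 0], [0.2, -1, 0, 0, 0, 0], [0.2, -1, 0, 0, 0, 0]],
  ],
)

```text
time: 33.17
position: [0.556, -0.0003, 0.4077]
tool_rot: [1.0, -0.011, -0.001, -0.0]
ft_force: [-0.1, -0.2, -3.2]
grip_width: 0.0558
```

Call:
drive_tool(
  plan=[
    [[0.2, -1, 0, 0, 0, 0], [0.2, -1, 0, 0, 0, 0], [0.2, -1, 0, 0, 0, 0], [0.2, -1, 0, 0, 0, 0], [0.2, -1, 0, 0, 0, 0], [0, -1, 0, 0, 0, 0], [0, -1, 0, 0, 0, 0], [0, -1, 0, 0, 0, 0]],
  ],
)

```text
time: 34.17
position: [0.5813, -0.2004, 0.4079]
tool_rot: [1.0, -0.011, -0.0, -0.0]
ft_force: [-0.5, 0.4, -2.4]
grip_width: 0.0556
```

Call:
drive_tool(
  plan=[
    [[0, -1, 0, 0, 0, 0], [0, -1, 0, 0, 0, 0], [0, -1, 0, 0, 0, 0], [0, -1, 0, 0, 0, 0], [0, -0.8, 0, 0, 0, 0], [0, 0, 0, 0, 0, 0]],
  ],
)

```text
time: 34.92
position: [0.5814, -0.3208, 0.4081]
tool_rot: [1.0, -0.012, 0.0, 0.0]
ft_force: [0.5, 0.3, -3.5]
grip_width: 0.0558
```

Down 6.05 units in total.

Call:
drive_tool(
  plan=[
    [[0, 0, -1, 0, 0, 0], [0, 0, -1, 0, 0, 0], [0, 0, -1, 0, 0, 0], [0, 0, -1, 0, 0, 0], [0, 0, -1, 0, 0, 0], [0, 0, -0.7, 0, 0, 0], [0, 0, -0.3, 0, 0, 0], [0, 0, 0, 0, 0, 0]],
  ],
)

```text
time: 35.92
position: [0.5817, -0.3188, 0.2581]
tool_rot: [1.0, -0.011, -0.0, -0.0]
ft_force: [-0.5, -0.1, -2.8]
grip_width: 0.0558
```

Run:
```python
from h import *
o=snap("b6")
a=o["scene"][150:330,110:290];b=o["top"][150:330,370:550]
cv2.imwrite("pics/b6.png",cv2.hconcat([cv2.resize(a,(400,400)),cv2.resize(b,(400,400))]))
ob=robot.get_obs();print(ob["position"],ob["ft_force"])
```

```text
[ 0.58196671 -0.31913753  0.25918903] [-0.3439833  -0.36626763 -2.52739106]
```

View pics/b6.png

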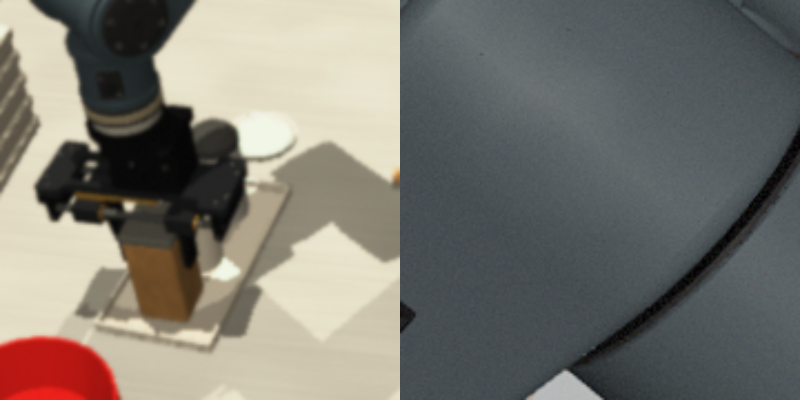

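Call:
drive_tool(
  plan=[
    [[0, 0, -0.06, 0, 0, 0], [0, 0, -0.04, 0, 0, 0], [0, 0, 0, 0, 0, 0]],
  ],
)

```text
time: 36.4
position: [0.5817, -0.3191, 0.2562]
tool_rot: [1.0, -0.011, 0.0, 0.0]
ft_force: [-0.3, 0.5, -2.5]
grip_width: 0.056
```

Call:
drive_tool(
  plan=[
    [[0, 0, 0, 0, 0, 0], [0, 0, 0, 0, 0, 0], [0, 0, 0, 0, 0, 0], [0, 0, 0, 0, 0, 0]],
  ],
  grip=0,
)

```text
time: 36.9
position: [0.5816, -0.319, 0.2559]
tool_rot: [1.0, -0.011, 0.0, 0.0]
ft_force: [0.3, -0.0, -0.1]
grip_width: 0.0842
```

Call:
drive_tool(
  plan=[
    [[0, 0, 0.5, 0, 0, 0], [0, 0, 1, 0, 0, 0], [0, 0, 1, 0, 0, 0], [0, 0, 1, 0, 0, 0], [0, 0.6, 0, 0, 0, 0], [-0.15, 1, 0, 0, 0, 0], [-0.15, 1, 0, 0, 0, 0], [-0.15, 1, 0, 0, 0, 0]],
  ],
)

```text
time: 37.9
position: [0.5698, -0.2269, 0.3426]
tool_rot: [1.0, -0.01, -0.001, -0.0]
ft_force: [0.8, 0.4, 0.2]
grip_width: 0.0869
```

Call:
drive_tool(
  plan=[
    [[-0.15, 1, 0, 0, 0, 0], [-0.15, 1, 0, 0, 0, 0], [-0.15, 1, 0, 0, 0, 0], [-0.15, 1, 0, 0, 0, 0], [-0.15, 1, 0, 0, 0, 0], [-0.15, 1, 0, 0, 0, 0], [-0.15, 1, 0, 0, 0, 0], [-0.15, 1, 0, 0, 0, 0]],
  ],
)

```text
time: 38.9
position: [0.54, -0.0274, 0.3433]
tool_rot: [1.0, -0.011, 0.0, 0.0]
ft_force: [0.3, 0.4, 0.1]
grip_width: 0.087
```

Run:
```python
from h import *
o=snap("b7")
a=o["scene"][150:330,110:290];b=o["top"][150:330,370:550]
cv2.imwrite("pics/b7.png",cv2.hconcat([cv2.resize(a,(400,400)),cv2.resize(b,(400,400))]))
cv2.imwrite("pics/b8.png",cv2.resize(o["top"][180:300,80:230],None,fx=5,fy=5,interpolation=cv2.INTER_CUBIC))
ob=robot.get_obs();print(ob["position"],ob["ft_force"])
```

```text
[ 0.53930563 -0.02623206  0.34319062] [-1.48188845 -0.12083733  0.08483518]
```

View pics/b7.png

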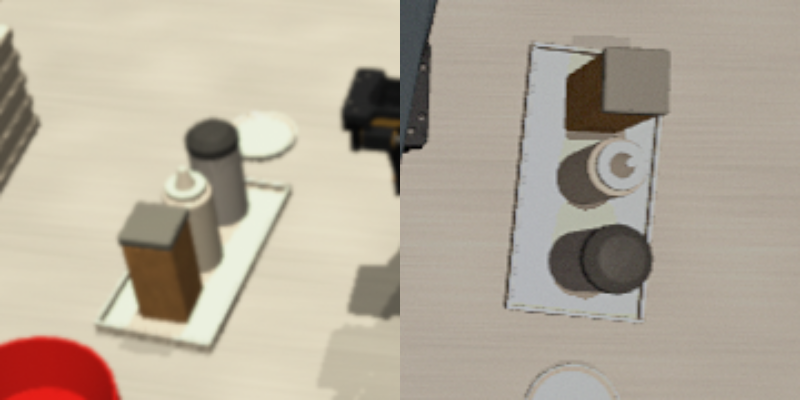

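View pics/b8.png

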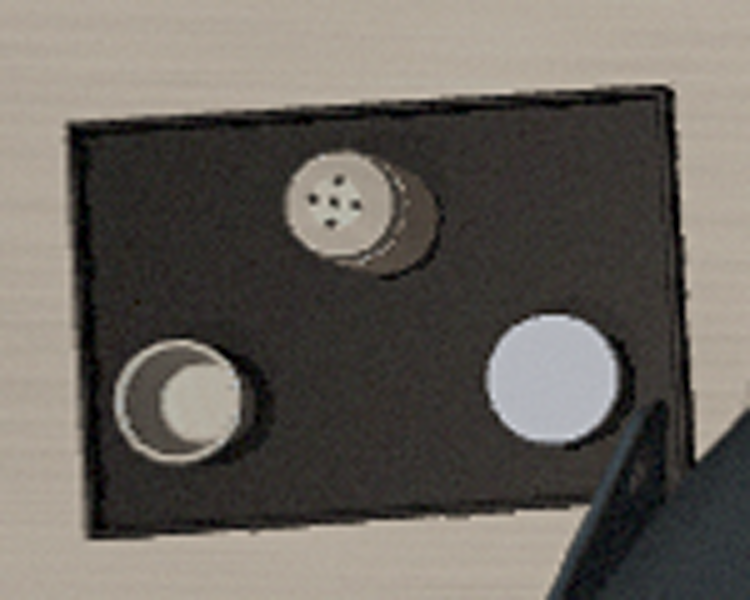

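The tray now holds all three upright, and the caddy holds only the shaker and the pots, unmoved. Next is the shaker at (.509,.310).

Call:
drive_tool(
  plan=[
    [[-0.1, 1, 0, 0, 0, 0], [-0.1, 1, 0, 0, 0, 0], [-0.1, 1, 0, 0, 0, 0], [-0.1, 1, 0, 0, 0, 0], [-0.1, 1, 0, 0, 0, 0], [-0.1, 1, 0, 0, 0, 0], [-0.1, 1, 0, 0, 0, 0], [-0.1, 1, 0, 0, 0, 0]],
  ],
)

```text
time: 40.0
position: [0.5206, 0.1715, 0.3433]
tool_rot: [1.0, -0.011, 0.0, 0.0]
ft_force: [0.1, -0.3, 0.4]
grip_width: 0.0868
```

Call:
drive_tool(
  plan=[
    [[-0.1, 1, 0, 0, 0, 0], [-0.1, 1, 0, 0, 0, 0], [-0.1, 1, 0, 0, 0, 0], [-0.1, 1, 0, 0, 0, 0], [0, 1, 0, 0, 0, 0], [0, 0.46, -0.5, 0, 0, 0], [0, 0, -1, 0, 0, 0], [0, 0, 0, 0, 0, 0]],
  ],
)

```text
time: 41.0
position: [0.5095, 0.3068, 0.3032]
tool_rot: [1.0, -0.011, -0.003, 0.001]
ft_force: [-0.2, 0.1, -1.6]
grip_width: 0.087
```

Run:
```python
from h import *
o=snap("e1",("scene",))
a=o["scene"][150:330,380:560]
cv2.imwrite("pics/e1.png",cv2.resize(a,(600,600)))
ob=robot.get_obs();print(ob["position"],ob["tool_rot"])
```

```text
[0.51010225 0.30690339 0.3044568 ] [ 9.99938626e-01 -1.09625897e-02 -1.43731938e-03  7.07348031e-04]
```

View pics/e1.png

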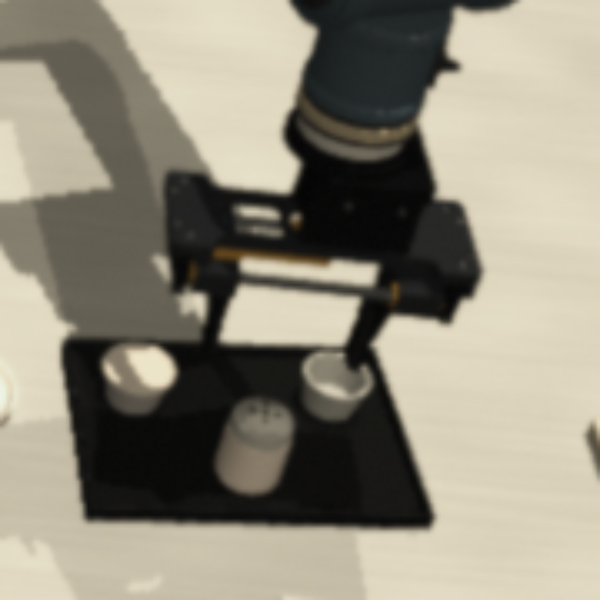

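Call:
drive_tool(
  plan=[
    [[0, 0.1, -0.5, 0, 0, 0], [0, 0, -1, 0, 0, 0], [0, 0, -1, 0, 0, 0], [0, 0, -1, 0, 0, 0], [0, 0, -0.5, 0, 0, 0], [0, 0, -0.15, 0, 0, 0], [0, 0, 0, 0, 0, 0]],
  ],
)

```text
time: 41.92
position: [0.5106, 0.3101, 0.2024]
tool_rot: [1.0, -0.011, 0.0, -0.0]
ft_force: [0.2, -0.1, 0.6]
grip_width: 0.0871
```

Call:
drive_tool(
  plan=[
    [[0, 0, 0, 0, 0, 0], [0, 0, 0, 0, 0, 0], [0, 0, 0, 0, 0, 0], [0, 0, 0, 0, 0, 0], [0, 0, 0, 0, 0, 0], [0, 0, 0, 0, 0, 0], [0, 0, 0, 0, 0, 0]],
  ],
  grip=1,
  force=15,
)

```text
time: 42.8
position: [0.5103, 0.31, 0.202]
tool_rot: [1.0, -0.011, -0.0, 0.0]
ft_force: [0.1, 0.2, 0.5]
grip_width: 0.0456
```

Call:
drive_tool(
  plan=[
    [[0, 0, 0.5, 0, 0, 0], [0, 0, 1, 0, 0, 0], [0, 0, 1, 0, 0, 0], [0, -0.4, 0.5, 0, 0, 0], [0.2, -1, 0, 0, 0, 0], [0.2, -1, 0, 0, 0, 0], [0.2, -1, 0, 0, 0, 0], [0.2, -1, 0, 0, 0, 0]],
  ],
)

```text
time: 43.8
position: [0.5301, 0.1986, 0.277]
tool_rot: [1.0, -0.011, -0.0, 0.0]
ft_force: [1.2, -0.1, -2.0]
grip_width: 0.0451
```

Call:
drive_tool(
  plan=[
    [[0.2, -1, 0, 0, 0, 0], [0.2, -1, 0, 0, 0, 0], [0.2, -1, 0, 0, 0, 0], [0.2, -1, 0, 0, 0, 0], [0.2, -1, 0, 0, 0, 0], [0.2, -1, 0, 0, 0, 0], [0.2, -1, 0, 0, 0, 0], [0.2, -1, 0, 0, 0, 0]],
  ],
)

```text
time: 44.8
position: [0.5699, -0.0013, 0.2769]
tool_rot: [1.0, -0.011, -0.0, -0.0]
ft_force: [-0.2, 0.4, -0.9]
grip_width: 0.0455
```

Call:
drive_tool(
  plan=[
    [[0.2, -0.44, 0, 0, 0, 0], [0, 0, -0.5, 0, 0, 0], [0, 0, -1, 0, 0, 0], [0, 0, 0, 0, 0, 0]],
  ],
)

```text
time: 45.3
position: [0.5738, -0.0099, 0.2372]
tool_rot: [1.0, -0.01, -0.003, -0.001]
ft_force: [-0.4, 0.5, -1.1]
grip_width: 0.0453
```

Run:
```python
from h import *
o=snap("f1")
a=o["scene"][210:330,250:410];b=o["top"][150:270,230:390]
cv2.imwrite("pics/f1.png",cv2.vconcat([cv2.resize(a,(400,300)),cv2.resize(b,(400,300))]))
ob=robot.get_obs();print(ob["position"],ob["tool_rot"])
```

```text
[ 0.57499972 -0.01016344  0.23909878] [ 9.99947643e-01 -1.02049705e-02 -7.21122807e-04 -2.23107290e-04]
```

View pics/f1.png

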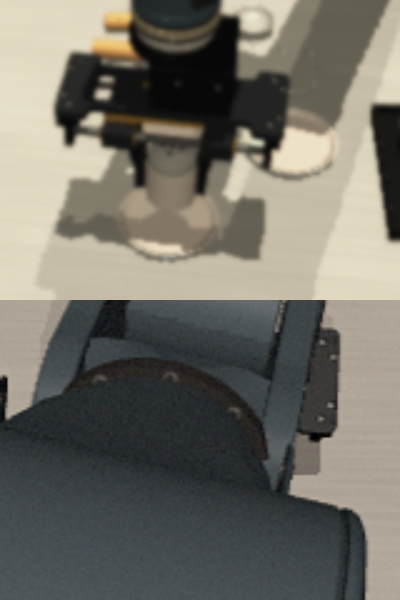

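Call:
drive_tool(
  plan=[
    [[0, 0, -0.7, 0, 0, 0], [0, 0, -0.5, 0, 0, 0], [0, 0, -0.24, 0, 0, 0], [0, 0, 0, 0, 0, 0], [0, 0, -0.06, 0, 0, 0], [0, 0, 0, 0, 0, 0]],
  ],
)

```text
time: 46.15
position: [0.5754, -0.011, 0.2022]
tool_rot: [1.0, -0.011, 0.0, 0.0]
ft_force: [0.6, -0.6, -1.7]
grip_width: 0.0455
```

Call:
drive_tool(
  plan=[
    [[0, 0, 0, 0, 0, 0], [0, 0, 0, 0, 0, 0], [0, 0, 0, 0, 0, 0], [0, 0, 0, 0, 0, 0], [0, 0, 0, 0, 0, 0]],
  ],
  grip=0,
)

```text
time: 46.78
position: [0.5753, -0.011, 0.202]
tool_rot: [1.0, -0.011, 0.0, -0.0]
ft_force: [-0.1, 0.2, 0.4]
grip_width: 0.0842
```

Call:
drive_tool(
  plan=[
    [[0, 0, 0.5, 0, 0, 0], [0, 0, 1, 0, 0, 0], [0, 0, 1, 0, 0, 0], [0, 0, 1, 0, 0, 0], [0, 0, 1, 0, 0, 0], [0, -1, 1, 0, 0, 0], [0, -1, 0, 0, 0, 0], [0, -1, 0, 0, 0, 0]],
  ],
)

```text
time: 47.78
position: [0.5752, -0.0865, 0.3411]
tool_rot: [1.0, -0.01, 0.001, 0.0]
ft_force: [0.3, 0.1, 0.8]
grip_width: 0.0869
```

Call:
drive_tool(
  plan=[
    [[0, -1, 0.5, 0, 0, 0], [0, -1, 0.5, 0, 0, 0], [0, -1, 0, 0, 0, 0], [0, -1, 0, 0, 0, 0], [0, -1, 0, 0, 0, 0], [0, 0, 0, 0, 0, 0]],
  ],
)

```text
time: 48.52
position: [0.5753, -0.2128, 0.3649]
tool_rot: [1.0, -0.012, 0.001, 0.0]
ft_force: [0.2, -0.3, 0.3]
grip_width: 0.0869
```

Run:
```python
from h import *
o=snap("f2")
a=o["scene"][210:330,250:410];b=o["top"][150:270,230:390]
cv2.imwrite("pics/f2.png",cv2.hconcat([cv2.resize(a,(400,300)),cv2.resize(b,(400,300),interpolation=cv2.INTER_CUBIC)]))
ob=robot.get_obs();print(ob["position"],ob["tool_rot"])
```

```text
[ 0.57506926 -0.21082287  0.36450158] [ 9.99939122e-01 -1.10226915e-02 -2.43431761e-04 -4.40315335e-04]
```

View pics/f2.png

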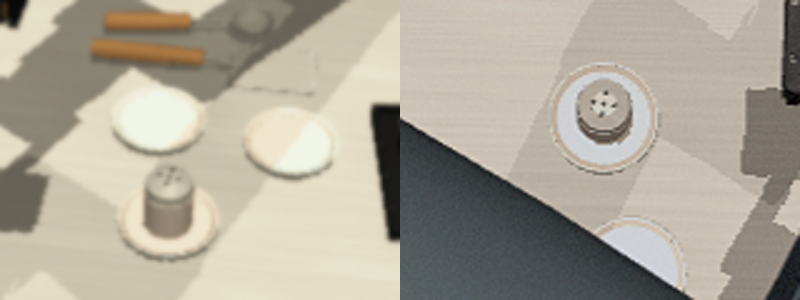

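The shaker stands centred in the dish: its base is at about (605,119) and the dish centre at (605,118). Now the tub goes back.

Call:
drive_tool(
  plan=[
    [[0.1, -1, 0, 0, 0, 0], [0.16, -1, 0, 0, 0, 0], [0, -1, 0, 0, 0, 0], [0, -1, 0, 0, 0, 0], [0, -0.3, 0, 0, 0, 0], [0, 0, 0, 0, 0, 0]],
  ],
)

```text
time: 49.38
position: [0.5815, -0.3192, 0.3642]
tool_rot: [1.0, -0.011, -0.0, -0.0]
ft_force: [0.7, -0.1, -0.0]
grip_width: 0.0873
```

Call:
drive_tool(
  plan=[
    [[0, 0, -1, 0, 0, 0], [0, 0, -1, 0, 0, 0], [0, 0, -1, 0, 0, 0], [0, 0, -1, 0, 0, 0], [0, 0, -0.32, 0, 0, 0], [0, 0, 0, 0, 0, 0]],
  ],
)

```text
time: 50.12
position: [0.5819, -0.3179, 0.2563]
tool_rot: [1.0, -0.01, -0.0, -0.0]
ft_force: [0.2, 0.7, -0.5]
grip_width: 0.0869
```

Call:
drive_tool(
  plan=[
    [[0, 0, 0, 0, 0, 0], [0, 0, 0, 0, 0, 0], [0, 0, 0, 0, 0, 0], [0, 0, 0, 0, 0, 0], [0, 0, 0, 0, 0, 0], [0, 0, 0, 0, 0, 0]],
  ],
  grip=1,
  force=25,
)

```text
time: 50.88
position: [0.5819, -0.3187, 0.2569]
tool_rot: [1.0, -0.011, 0.0, 0.0]
ft_force: [0.1, -0.2, 2.6]
grip_width: 0.0554
```

Call:
drive_tool(
  plan=[
    [[0, 0, 0.5, 0, 0, 0], [0, 0, 1, 0, 0, 0], [0, 0, 1, 0, 0, 0], [0, 0, 1, 0, 0, 0], [0, 0, 1, 0, 0, 0], [0, 0, 1, 0, 0, 0], [0, 0.4, 0.6, 0, 0, 0], [0, 1, 0, 0, 0, 0]],
  ],
)

```text
time: 51.88
position: [0.5818, -0.283, 0.4099]
tool_rot: [1.0, -0.011, 0.001, 0.001]
ft_force: [0.4, 0.5, -3.0]
grip_width: 0.0556
```

Call:
drive_tool(
  plan=[
    [[-0.2, 1, 0, 0, 0, 0], [-0.2, 1, 0, 0, 0, 0], [-0.2, 1, 0, 0, 0, 0], [-0.2, 1, 0, 0, 0, 0], [-0.2, 1, 0, 0, 0, 0], [-0.2, 1, 0, 0, 0, 0], [-0.2, 1, 0, 0, 0, 0], [-0.2, 1, 0, 0, 0, 0]],
  ],
)

```text
time: 52.88
position: [0.5414, -0.0819, 0.4091]
tool_rot: [1.0, -0.011, 0.0, 0.0]
ft_force: [0.4, -0.4, -3.0]
grip_width: 0.056
```

Call:
drive_tool(
  plan=[
    [[-0.2, 1, 0, 0, 0, 0], [-0.2, 1, 0, 0, 0, 0], [-0.2, 1, 0, 0, 0, 0], [-0.2, 1, 0, 0, 0, 0], [-0.2, 1, 0, 0, 0, 0], [0, 1, 0, 0, 0, 0], [0, 1, 0, 0, 0, 0], [0, 1, 0, 0, 0, 0]],
  ],
)

```text
time: 53.88
position: [0.5163, 0.118, 0.4092]
tool_rot: [1.0, -0.011, 0.0, -0.0]
ft_force: [0.1, 0.5, -3.6]
grip_width: 0.0557
```

Call:
drive_tool(
  plan=[
    [[0, 1, 0, 0, 0, 0], [0, 1, 0, 0, 0, 0], [0, 1, 0, 0, 0, 0], [0, 1, 0, 0, 0, 0], [0, 0.8, 0, 0, 0, 0], [0, 0, 0, 0, 0, 0], [0, 0, 0, 0, 0, 0]],
  ],
)

```text
time: 54.75
position: [0.5166, 0.2363, 0.4089]
tool_rot: [1.0, -0.011, -0.0, 0.0]
ft_force: [-0.3, 0.5, -3.3]
grip_width: 0.0558
```

Run:
```python
from h import *
for i in range(3):
    o=snap("x",("scene",));ob=robot.get_obs();print(ob["position"],ob["tool_rot"])
```

```text
[0.51676537 0.23598215 0.40893121] [ 9.99940107e-01 -1.09389118e-02 -1.30757986e-04  3.25660505e-04]
[0.5168177  0.23583864 0.40894385] [ 9.99937989e-01 -1.11322481e-02 -1.54808021e-04  2.58205800e-04]
[0.51689765 0.23578223 0.40898622] [ 9.99936663e-01 -1.12530712e-02 -9.70838276e-05  1.72247625e-04]
```

Call:
drive_tool(
  plan=[
    [[0, 0, -1, 0, 0, 0], [0, 0, -1, 0, 0, 0], [0, 0, -1, 0, 0, 0], [0, 0, -1, 0, 0, 0], [0, 0, -1, 0, 0, 0], [0, 0, -0.7, 0, 0, 0], [0, 0, -0.3, 0, 0, 0], [0, 0, 0, 0, 0, 0]],
  ],
)

```text
time: 55.9
position: [0.5171, 0.2362, 0.2588]
tool_rot: [1.0, -0.011, -0.0, 0.0]
ft_force: [0.5, -0.3, -3.6]
grip_width: 0.0556
```

Call:
drive_tool(
  plan=[
    [[0, 0, -0.06, 0, 0, 0], [0, 0, -0.04, 0, 0, 0], [0, 0, 0, 0, 0, 0], [0, 0, 0, 0, 0, 0]],
  ],
)

```text
time: 56.4
position: [0.5169, 0.2366, 0.2569]
tool_rot: [1.0, -0.011, 0.0, -0.0]
ft_force: [-0.6, -0.3, -1.3]
grip_width: 0.0559
```

Call:
drive_tool(
  plan=[
    [[0, 0, 0, 0, 0, 0], [0, 0, 0, 0, 0, 0], [0, 0, 0, 0, 0, 0], [0, 0, 0, 0, 0, 0], [0, 0, 0, 0, 0, 0]],
  ],
  grip=0,
)

```text
time: 57.02
position: [0.5168, 0.2365, 0.2565]
tool_rot: [1.0, -0.011, 0.0, -0.0]
ft_force: [-0.8, -0.5, -0.1]
grip_width: 0.0862
```

Call:
drive_tool(
  plan=[
    [[0, 0, 0.5, 0, 0, 0], [0, 0, 1, 0, 0, 0], [0, 0, 1, 0, 0, 0], [0, 0, 1, 0, 0, 0], [0, 0, 1, 0, 0, 0], [0, -0.5, 0, 0, 0, 0.2], [0, -1, 0, 0, 0, 0.2], [0, -1, 0, 0, 0, 0.2]],
  ],
)

```text
time: 58.02
position: [0.5166, 0.1736, 0.37]
tool_rot: [1.0, 0.021, 0.001, -0.0]
ft_force: [-0.5, 0.4, 0.2]
grip_width: 0.0869
```

Call:
drive_tool(
  plan=[
    [[0, -1, 0, 0, 0, 0.2], [0, -1, 0, 0, 0, 0.2], [0, -1, 0, 0, 0, 0.2], [-0.06, -1, 0, 0, 0, 0], [-0.1, -1, 0, 0, 0, 0], [-0.1, -1, 0, 0, 0, 0], [-0.1, -1, 0, 0, 0, 0], [0, -1, 0, 0, 0, 0]],
  ],
)

```text
time: 59.02
position: [0.5075, -0.0267, 0.3699]
tool_rot: [0.999, 0.052, 0.0, 0.0]
ft_force: [0.8, -0.6, -0.4]
grip_width: 0.0869
```

Call:
drive_tool(
  plan=[
    [[0, -1, 0, 0, 0, 0], [0, -1, 0, 0, 0, 0], [0, -1, 0, 0, 0, 0], [0, -1, 0, 0, 0, 0], [0, -1, 0, 0, 0, 0], [0, -1, 0, 0, 0, 0], [0, -1, 0, 0, 0, 0], [0, -1, 0, 0, 0, 0]],
  ],
)

```text
time: 60.02
position: [0.5077, -0.2268, 0.3699]
tool_rot: [0.999, 0.052, 0.0, 0.0]
ft_force: [0.3, -0.7, -0.1]
grip_width: 0.0869
```

Call:
drive_tool(
  plan=[
    [[0, -1, 0, 0, 0, 0], [0, -1, 0, 0, 0, 0], [0, -1, 0, 0, 0, 0], [0, -0.5, 0, 0, 0, 0], [0, 0, 0, 0, 0, 0]],
  ],
)

```text
time: 60.65
position: [0.5077, -0.3144, 0.3688]
tool_rot: [0.999, 0.051, -0.0, -0.0]
ft_force: [-0.6, 0.0, -0.3]
grip_width: 0.087
```

Run:
```python
from h import *
o=snap("h1")
ob=robot.get_obs();print(ob["position"],ob["tool_rot"])
a=o["scene"][210:320,380:530];b=o["top"][180:300,80:230]
cv2.imwrite("pics/h1.png",cv2.hconcat([cv2.resize(a,(400,300)),cv2.resize(b,(400,320),interpolation=cv2.INTER_CUBIC)[:300]]))
```

```text
[ 0.50766832 -0.31296255  0.36877867] [ 9.98637566e-01  5.21779695e-02 -3.25976415e-04 -6.03378301e-04]
```

View pics/h1.png

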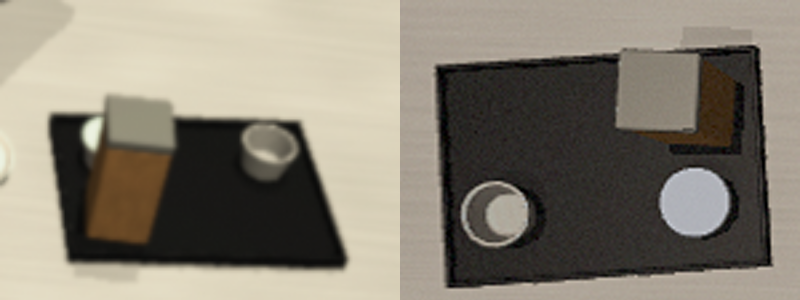

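Tub is back in place. Now the squeeze bottle; its tray grasp pose is (.508,-.313,.2573).

Call:
drive_tool(
  plan=[
    [[0, 0, -1, 0, 0, 0], [0, 0, -1, 0, 0, 0], [0, 0, -1, 0, 0, 0], [0, 0, -1, 0, 0, 0], [0, 0, -0.46, 0, 0, 0], [0, 0, 0, 0, 0, 0]],
  ],
)

```text
time: 61.5
position: [0.5078, -0.3128, 0.257]
tool_rot: [0.999, 0.052, -0.001, -0.001]
ft_force: [0.2, -0.7, -0.5]
grip_width: 0.0869
```

Call:
drive_tool(
  plan=[
    [[0, 0, 0, 0, 0, 0], [0, 0, 0, 0, 0, 0], [0, 0, 0, 0, 0, 0], [0, 0, 0, 0, 0, 0], [0, 0, 0, 0, 0, 0], [0, 0, 0, 0, 0, 0]],
  ],
  grip=1,
  force=25,
)

```text
time: 62.25
position: [0.5078, -0.3133, 0.2577]
tool_rot: [0.999, 0.052, -0.0, -0.0]
ft_force: [0.8, 2.1, 2.5]
grip_width: 0.0511
```

Call:
drive_tool(
  plan=[
    [[0, 0, 0.5, 0, 0, 0], [0, 0, 1, 0, 0, 0], [0, 0, 1, 0, 0, 0], [0, 0, 1, 0, 0, 0], [0, 0, 1, 0, 0, 0], [0, 0, 1, 0, 0, 0], [0, 0.4, 0.6, 0, 0, 0], [0, 1, 0, 0, 0, 0]],
  ],
)

```text
time: 63.25
position: [0.5079, -0.2782, 0.411]
tool_rot: [0.999, 0.051, 0.001, 0.001]
ft_force: [0.9, 0.5, -1.0]
grip_width: 0.0514
```

Call:
drive_tool(
  plan=[
    [[0, 1, 0, 0, 0, 0], [0, 1, 0, 0, 0, 0], [0, 1, 0, 0, 0, 0], [0, 1, 0, 0, 0, 0], [0, 1, 0, 0, 0, 0], [0, 1, 0, 0, 0, 0], [0, 1, 0, 0, 0, 0], [0, 1, 0, 0, 0, 0]],
  ],
)

```text
time: 64.25
position: [0.5072, -0.0761, 0.4093]
tool_rot: [0.999, 0.053, -0.001, -0.0]
ft_force: [-0.1, -0.4, -2.9]
grip_width: 0.0512
```

Call:
drive_tool(
  plan=[
    [[0, 1, 0, 0, 0, 0], [0, 1, 0, 0, 0, 0], [0, 1, 0, 0, 0, 0], [0, 1, 0, 0, 0, 0], [0, 1, 0, 0, 0, 0], [0, 1, 0, 0, 0, 0], [0, 1, 0, 0, 0, 0], [0, 1, 0, 0, 0, 0]],
  ],
)

```text
time: 65.25
position: [0.5066, 0.1236, 0.4093]
tool_rot: [0.999, 0.053, -0.001, -0.0]
ft_force: [0.8, -0.8, -2.1]
grip_width: 0.0516
```

Call:
drive_tool(
  plan=[
    [[-0.1, 1, 0, 0, 0, 0], [-0.1, 1, 0, 0, 0, 0], [-0.1, 1, 0, 0, 0, 0], [0, 1, 0, 0, 0, 0], [0, 1, 0, 0, 0, 0], [0, 1, 0, 0, 0, 0], [0, 1, 0, 0, 0, 0], [0, 1, 0, 0, 0, 0]],
  ],
)

```text
time: 66.25
position: [0.4987, 0.3233, 0.4091]
tool_rot: [0.999, 0.053, -0.001, 0.0]
ft_force: [0.2, -0.5, -2.4]
grip_width: 0.0512
```

Call:
drive_tool(
  plan=[
    [[0, 1, 0, 0, 0, 0], [0, 1, 0, 0, 0, 0], [0, 0.4, 0, 0, 0, 0], [0, 0, 0, 0, 0, 0], [0, 0, 0, 0, 0, 0]],
  ],
)

```text
time: 66.88
position: [0.5, 0.381, 0.4097]
tool_rot: [0.999, 0.052, -0.0, 0.001]
ft_force: [-1.0, 0.3, -2.2]
grip_width: 0.0508
```

Run:
```python
from h import *
for i in range(3):
    o=snap("x",("scene",));ob=robot.get_obs();print(ob["position"],ob["tool_rot"])
```

```text
[0.50018058 0.38079816 0.40981961] [ 9.98658595e-01  5.17759773e-02 -3.43943116e-04  3.75325910e-04]
[0.50034041 0.38073542 0.40997243] [ 9.98665371e-01  5.16466928e-02 -1.83419252e-04  2.51305215e-04]
[0.50044294 0.3807447  0.41003066] [ 9.98668247e-01  5.15916104e-02 -1.11927368e-04  1.61690205e-04]
```

Call:
drive_tool(
  plan=[
    [[0, 0.08, -1, 0, 0, 0], [0, 0, -1, 0, 0, 0], [0, 0, -1, 0, 0, 0], [0, 0, -1, 0, 0, 0], [0, 0, -1, 0, 0, 0], [0, 0, -0.7, 0, 0, 0], [0, 0, -0.32, 0, 0, 0], [0, 0, 0, 0, 0, 0]],
  ],
)

```text
time: 68.03
position: [0.5005, 0.3834, 0.2593]
tool_rot: [0.999, 0.052, -0.0, 0.0]
ft_force: [-0.8, 0.4, -2.6]
grip_width: 0.0514
```

Call:
drive_tool(
  plan=[
    [[0, 0, -0.04, 0, 0, 0], [0, 0, -0.04, 0, 0, 0], [0, 0, 0, 0, 0, 0], [0, 0, 0, 0, 0, 0]],
  ],
)

```text
time: 68.53
position: [0.5003, 0.3836, 0.2578]
tool_rot: [0.999, 0.052, 0.0, -0.0]
ft_force: [0.3, -0.2, -1.8]
grip_width: 0.0512
```

Call:
drive_tool(
  plan=[
    [[0, 0, 0, 0, 0, 0], [0, 0, 0, 0, 0, 0], [0, 0, 0, 0, 0, 0], [0, 0, 0, 0, 0, 0], [0, 0, 0, 0, 0, 0]],
  ],
  grip=0,
)

```text
time: 69.15
position: [0.5003, 0.3835, 0.2575]
tool_rot: [0.999, 0.052, 0.0, 0.0]
ft_force: [0.0, 0.3, 0.6]
grip_width: 0.0853
```

Call:
drive_tool(
  plan=[
    [[0, 0, 0.5, 0, 0, 0], [0, 0, 1, 0, 0, 0], [0, 0, 1, 0, 0, 0], [0, 0, 1, 0, 0, 0], [0, 0, 1, 0, 0, 0], [0, -0.6, 0, 0, 0, 0], [-0.1, -1, 0, 0, 0, 0], [-0.1, -1, 0, 0, 0, 0]],
  ],
)

```text
time: 70.15
position: [0.4946, 0.3169, 0.369]
tool_rot: [0.999, 0.052, -0.001, 0.001]
ft_force: [0.9, -0.3, -1.1]
grip_width: 0.0868
```

Call:
drive_tool(
  plan=[
    [[-0.1, -1, 0, 0, 0, 0], [-0.1, -1, 0, 0, 0, 0], [-0.1, -1, 0, 0, 0, 0], [-0.1, -1, 0, 0, 0, 0], [-0.1, -1, 0, 0, 0, 0], [-0.1, -1, 0, 0, 0, 0], [-0.1, -1, 0, 0, 0, 0], [-0.1, -1, 0, 0, 0, 0]],
  ],
)

```text
time: 71.15
position: [0.4743, 0.117, 0.3692]
tool_rot: [0.999, 0.052, -0.001, 0.0]
ft_force: [0.1, -1.0, 0.8]
grip_width: 0.0872
```

Call:
drive_tool(
  plan=[
    [[-0.1, -1, 0, 0, 0, 0], [-0.1, -1, 0, 0, 0, 0], [-0.1, -1, 0, 0, 0, 0], [-0.1, -1, 0, 0, 0, 0], [-0.1, -1, 0, 0, 0, 0], [-0.1, -1, 0, 0, 0, 0], [-0.1, -1, 0, 0, 0, 0], [-0.1, -1, 0, 0, 0, 0]],
  ],
)

```text
time: 72.15
position: [0.454, -0.0825, 0.3692]
tool_rot: [0.999, 0.052, -0.001, -0.0]
ft_force: [-0.1, 0.4, 0.3]
grip_width: 0.0869
```

Call:
drive_tool(
  plan=[
    [[-0.1, -1, 0, 0, 0, 0], [-0.1, -1, 0, 0, 0, 0], [-0.1, -1, 0, 0, 0, 0], [-0.1, -1, 0, 0, 0, 0], [-0.1, -1, 0, 0, 0, 0], [-0.2, -1, 0, 0, 0, 0], [-0.2, -1, 0, 0, 0, 0], [0, -1, 0, 0, 0, 0]],
  ],
)

```text
time: 73.15
position: [0.4316, -0.2823, 0.3692]
tool_rot: [0.999, 0.052, -0.001, -0.001]
ft_force: [0.4, 0.3, 0.1]
grip_width: 0.0871
```

Call:
drive_tool(
  plan=[
    [[0, -0.9, 0, 0, 0, 0], [0, 0, 0, 0, 0, 0], [0, 0, 0, 0, 0, 0]],
  ],
)

```text
time: 73.53
position: [0.4326, -0.3034, 0.3697]
tool_rot: [0.999, 0.052, -0.0, -0.001]
ft_force: [0.9, 0.4, 0.3]
grip_width: 0.087
```

Run:
```python
from h import *
o=snap("h2")
ob=robot.get_obs();print(ob["position"],ob["tool_rot"])
a=o["scene"][150:330,110:290];b=o["top"][180:300,80:230]
cv2.imwrite("pics/h2.png",cv2.hconcat([cv2.resize(a,(300,300)),cv2.resize(b,(400,320),interpolation=cv2.INTER_CUBIC)[:300]]))
```

```text
[ 0.43275163 -0.30299351  0.3698422 ] [ 9.98615741e-01  5.25949031e-02 -3.16227380e-04 -5.27352730e-04]
```

View pics/h2.png

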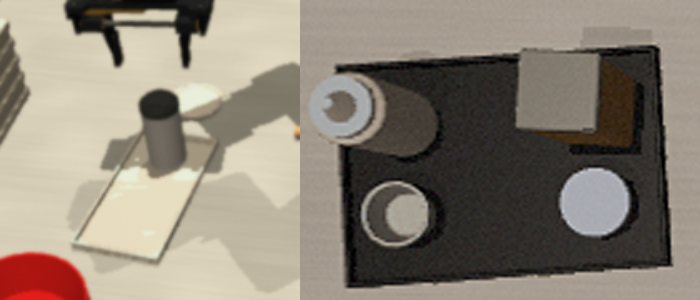

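Call:
drive_tool(
  plan=[
    [[-0.05, -0.13, -1, 0, 0, 0], [0, 0, -1, 0, 0, 0], [0, 0, -1, 0, 0, 0], [0, 0, -1, 0, 0, 0], [0, 0, -0.48, 0, 0, 0], [0, 0, 0, 0, 0, 0]],
  ],
)

```text
time: 74.38
position: [0.4316, -0.3066, 0.2575]
tool_rot: [0.999, 0.052, -0.001, -0.001]
ft_force: [-0.1, -0.0, 0.0]
grip_width: 0.0869
```

Call:
drive_tool(
  plan=[
    [[0, 0, 0, 0, 0, 0], [0, 0, 0, 0, 0, 0], [0, 0, 0, 0, 0, 0], [0, 0, 0, 0, 0, 0], [0, 0, 0, 0, 0, 0], [0, 0, 0, 0, 0, 0]],
  ],
  grip=1,
  force=25,
)

```text
time: 75.12
position: [0.4316, -0.3071, 0.2583]
tool_rot: [0.999, 0.052, 0.0, -0.0]
ft_force: [0.6, 1.4, 5.5]
grip_width: 0.0583
```

Call:
drive_tool(
  plan=[
    [[0, 0, 0.5, 0, 0, 0], [0, 0, 1, 0, 0, 0], [0, 0, 1, 0, 0, 0], [0, 0, 1, 0, 0, 0], [0, 0, 1, 0, 0, 0], [0, 0, 1, 0, 0, 0], [0, 0.4, 0.6, 0, 0, 0], [0, 1, 0, 0, 0, 0]],
  ],
)

```text
time: 76.12
position: [0.4316, -0.2718, 0.4114]
tool_rot: [0.999, 0.051, 0.001, 0.001]
ft_force: [-0.1, 0.8, -1.8]
grip_width: 0.058
```

Call:
drive_tool(
  plan=[
    [[0, 1, 0, 0, 0, 0], [0, 1, 0, 0, 0, 0], [0, 1, 0, 0, 0, 0], [0, 1, 0, 0, 0, 0], [0, 1, 0, 0, 0, 0], [0, 1, 0, 0, 0, 0], [0, 1, 0, 0, 0, 0], [0, 1, 0, 0, 0, 0]],
  ],
)

```text
time: 77.12
position: [0.4303, -0.0696, 0.4094]
tool_rot: [0.999, 0.053, -0.002, -0.001]
ft_force: [0.6, 0.6, -1.8]
grip_width: 0.058
```

Call:
drive_tool(
  plan=[
    [[0.1, 1, 0, 0, 0, 0], [0.1, 1, 0, 0, 0, 0], [0.1, 1, 0, 0, 0, 0], [0, 1, 0, 0, 0, 0], [0, 1, 0, 0, 0, 0], [0, 1, 0, 0, 0, 0], [0, 1, 0, 0, 0, 0], [0, 1, 0, 0, 0, 0]],
  ],
)

```text
time: 78.12
position: [0.4371, 0.1298, 0.4093]
tool_rot: [0.999, 0.053, -0.002, -0.0]
ft_force: [0.2, 0.5, -1.7]
grip_width: 0.0578
```

Call:
drive_tool(
  plan=[
    [[0, 1, 0, 0, 0, 0], [0, 1, 0, 0, 0, 0], [0, 1, 0, 0, 0, 0], [0, 1, 0, 0, 0, 0], [0, 1, 0, 0, 0, 0], [0, 1, 0, 0, 0, 0], [0, 1, 0, 0, 0, 0], [0, 0, 0, 0, 0, 0]],
  ],
)

```text
time: 79.12
position: [0.437, 0.3046, 0.4092]
tool_rot: [0.999, 0.054, -0.001, 0.0]
ft_force: [-0.1, -0.4, -2.4]
grip_width: 0.0582
```

Run:
```python
from h import *
for i in range(4):
    o=snap("x",("scene",));ob=robot.get_obs();print(ob["position"],ob["tool_rot"])
```

```text
[0.43717824 0.30368936 0.40925917] [ 9.98562400e-01  5.35720892e-02 -1.61888805e-03  7.37081013e-04]
[0.43747164 0.30304985 0.40943327] [ 9.98591255e-01  5.30340326e-02 -1.51567295e-03  7.74334148e-04]
[0.43784447 0.30267157 0.40967616] [ 9.98616624e-01  5.25636699e-02 -1.22233185e-03  6.36844413e-04]
[0.43820152 0.30240882 0.40990749] [ 9.98637008e-01  5.21824006e-02 -9.35061043e-04  4.98307998e-04]
```

Call:
drive_tool(
  plan=[
    [[0, 0.05, -1, 0, 0, 0], [0, 0, -1, 0, 0, 0], [0, 0, -1, 0, 0, 0], [0, 0, -1, 0, 0, 0], [0, 0, -1, 0, 0, 0], [0, 0, -0.7, 0, 0, 0], [0, 0, -0.32, 0, 0, 0], [0, 0, 0, 0, 0, 0]],
  ],
)

```text
time: 80.32
position: [0.4391, 0.3036, 0.2598]
tool_rot: [0.999, 0.052, -0.0, 0.0]
ft_force: [-0.7, -1.0, -1.7]
grip_width: 0.0578
```

Call:
drive_tool(
  plan=[
    [[0, 0, -0.04, 0, 0, 0], [0, 0, -0.04, 0, 0, 0], [0, 0, 0, 0, 0, 0], [0, 0, 0, 0, 0, 0]],
  ],
)

```text
time: 80.82
position: [0.4392, 0.3041, 0.2584]
tool_rot: [0.999, 0.052, 0.0, -0.0]
ft_force: [0.6, 0.5, 0.7]
grip_width: 0.0579
```

Call:
drive_tool(
  plan=[
    [[0, 0, 0, 0, 0, 0], [0, 0, 0, 0, 0, 0], [0, 0, 0, 0, 0, 0], [0, 0, 0, 0, 0, 0], [0, 0, 0, 0, 0, 0]],
  ],
  grip=0,
)

```text
time: 81.45
position: [0.4391, 0.304, 0.258]
tool_rot: [0.999, 0.052, 0.0, -0.0]
ft_force: [-0.6, -0.6, 0.3]
grip_width: 0.0866
```

Call:
drive_tool(
  plan=[
    [[0, 0, 0.5, 0, 0, 0], [0, 0, 1, 0, 0, 0], [0, 0, 1, 0, 0, 0], [0, 0, 1, 0, 0, 0], [0, 0, 1, 0, 0, 0], [0, -0.6, 0.5, 0, 0, 0], [0, -1, 0, 0, 0, 0], [0, -1, 0, 0, 0, 0]],
  ],
)

```text
time: 82.45
position: [0.4386, 0.2376, 0.3833]
tool_rot: [0.999, 0.052, -0.0, 0.0]
ft_force: [0.2, -0.3, -0.6]
grip_width: 0.0872
```

Call:
drive_tool(
  plan=[
    [[0, -1, 0, 0, 0, 0], [0, -1, 0, 0, 0, 0], [0, -1, 0, 0, 0, 0], [0, -1, 0, 0, 0, 0], [0, -1, 0, 0, 0, 0], [0, -1, 0, 0, 0, 0], [0, -1, 0, 0, 0, 0], [0, -1, 0, 0, 0, 0]],
  ],
)

```text
time: 83.45
position: [0.4383, 0.0376, 0.383]
tool_rot: [0.999, 0.052, -0.001, 0.0]
ft_force: [0.5, -0.0, 0.5]
grip_width: 0.0873
```

Call:
drive_tool(
  plan=[
    [[0, -1, 0, 0, 0, 0], [0, -1, 0, 0, 0, 0], [0, -1, 0, 0, 0, 0], [0, -1, 0, 0, 0, 0], [0, -1, 0, 0, 0, 0], [0, -1, 0, 0, 0, 0], [0, -1, 0, 0, 0, 0], [0, -1, 0, 0, 0, 0]],
  ],
)

```text
time: 84.45
position: [0.4381, -0.1621, 0.3829]
tool_rot: [0.999, 0.052, -0.001, -0.0]
ft_force: [-0.2, -0.3, -0.5]
grip_width: 0.0868
```

Call:
drive_tool(
  plan=[
    [[0, -1, 0, 0, 0, 0], [0, -1, 0, 0, 0, 0], [0, -1, 0, 0, 0, 0], [0, -1, 0, 0, 0, 0], [0, 0, 0, 0, 0, 0]],
  ],
)

```text
time: 85.08
position: [0.4384, -0.2626, 0.383]
tool_rot: [0.999, 0.051, -0.0, 0.0]
ft_force: [0.4, -0.6, 0.0]
grip_width: 0.087
```

Run:
```python
from h import *
o=snap("z1")
a=o["scene"]
cr=lambda im:cv2.resize(im[180:300,80:230],(400,320),interpolation=cv2.INTER_CUBIC)
t0=cv2.imread("pics/top0.png")
cv2.imwrite("pics/z1c.png",cv2.hconcat([cr(t0),cr(o["top"])]))
d=cv2.absdiff(cr(t0),cr(o["top"]));cv2.imwrite("pics/z1d.png",cv2.convertScaleAbs(d,alpha=3))
s0=cv2.imread("pics/scene0.png");c2=lambda im:cv2.resize(im[210:320,380:530],(400,300))
cv2.imwrite("pics/z1e.png",cv2.hconcat([c2(s0),c2(a)]))
# lid/white shift via phase correlation on small patches (shadow-free tops)
for n,(x0,y0,x1,y1) in dict(sq=(83,205,115,240),tub=(160,192,200,236),dr=(118,235,160,275),ram=(100,243,125,275),pot=(175,240,208,272)).items():
    p=[cv2.cvtColor(i,cv2.COLOR_BGR2GRAY)[y0:y1,x0:x1].astype(np.float32) for i in(t0,o["top"])]
    print(n,cv2.phaseCorrelate(p[0],p[1],cv2.createHanningWindow((x1-x0,y1-y0),cv2.CV_32F)))
```

```text
sq ((-0.09141385938672286, -0.27587429162632304), 0.9744168942173322)
tub ((-0.2237594495408608, 0.33037233462641424), 1.0531365707185534)
dr ((0.21960020978450245, -0.0007381464236360102), 0.9903060020340814)
ram ((0.4554639051917153, -0.03147595417876303), 0.9613835872709751)
pot ((0.07670196321377887, -0.043244410801804634), 0.9711105695201291)
```

View pics/z1c.png

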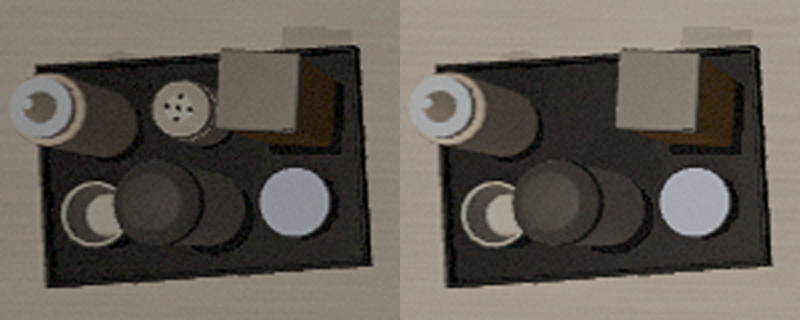

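View pics/top_z1.png

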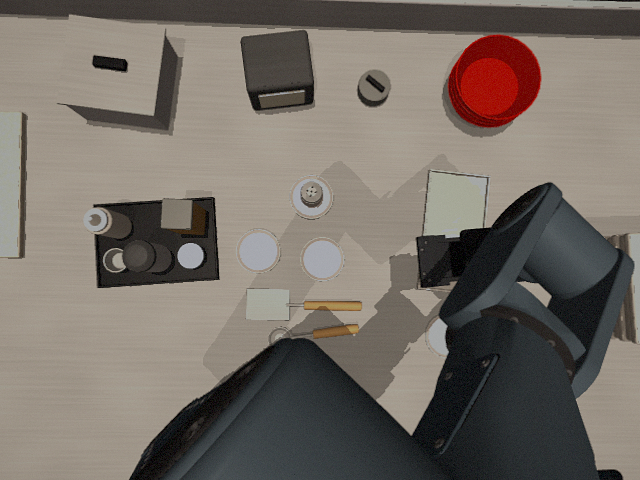

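View pics/z1e.png

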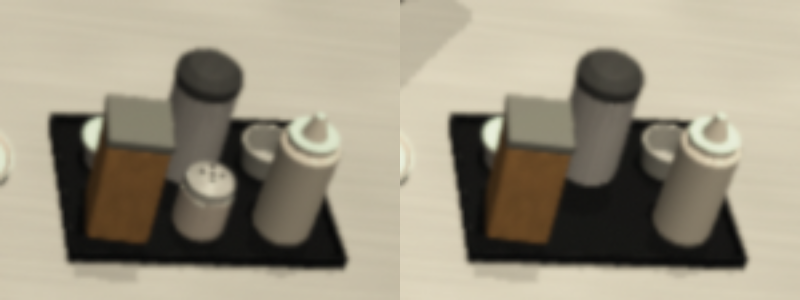

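All containers match their start places within about 0.4 px (under 1 mm), the pots haven't moved, and the shaker stands in the right dish. The robot touches nothing, so I'm handing in.

```bash
python3 -c "
from rig import robot
print(robot.hand_in(), robot.get_obs()['time'])"
```

```text
the job is handed in; nothing more can be done
the job is handed in; nothing more can be done
```

The job is done and handed in at about 85 s of the 152 s allowed. I moved the dredger, squeeze bottle and tub onto the side tray, where all three stood upright together. Then I stood the small shaker in the farthest dish (0.57 m from the base) and put the three containers back in the caddy.

**Last checks:** Compared with the first top image, each container's top is within about 0.4 px (under 1 mm) of where it started. The lidded pot is within 0.1 px. The ramekin read 0.46 px; nothing touched it, and the two images look the same there. The shaker stands in the middle of the dish, all three containers are upright, and the gripper is clear of everything.

**Disagreement:** The scene camera differed from the top camera by about 2 px (8 mm in x at counter height). I relied on the top camera, which matched the gripper's known position to about 0.5 px, and every grasp worked.

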